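# Hang a yoke on the clamp bar and pump the ratchet clamp shut

## Robot

A 6-joint arm with a two-finger parallel gripper is mounted at the origin on the work surface. World frame = base frame: x ahead of the robot, y to its left, z up, the work surface at z = 0. Lengths are in m, angles in rad, forces in N, time in s.
With the tool pointing down it reaches from about 0.15 to 0.775 m from the base axis. Payload 6.1 kg.
Tool frame: the origin (TCP) lies at the very end of the fingers, on their centre line; the grasp point (between the pads) lies robot.hold_point_z behind it (robot.hold_point_z is the distance from the TCP to the grasp point, in m); z points along the fingers, y is the direction in which the jaws open and shut (so a half turn about z gives the same grasp; the last joint's range is limited). The gripper opens to 85 mm and grips with 20 to 120 N. Pads are 22 mm wide; open, the fingers measure 114 mm over their backs; the gripper's body (76 mm by 85 mm) begins 54 mm behind the grasp point. The pads swing forward as they close: fully open they stand 13 mm farther back than shut.
Start: joints at [-1.249, 0.126, -0.04, 1.405, 0, 1.571], TCP at [0.166, -0.498, 0.231] pointing down, gripper open.
Joint ranges: [-2.72, 2.72], [-0.95, 1.95], [-1.27, 1.35], [-1.78, 2.02], [-1.46, 1.47], [-3.14, 3.14]. Speed limits (rad/s): [2.39, 2.39, 3.01, 3.14, 3.14, 3.14].

## Interface

Orientations are given as a rotation vector (axis times angle).
In Python, from plant import robot gives the robot as it stands.
- The arm moves only by the tool carry_out, never from a script. Its argument "increments" is a list of rows, each a list of 3 entries, a list of its own where there are three numbers: the shift along the tool's x, y, z scaled (see below), then the turn, a rotation vector about the tool's x, y, z scaled (see below), then the opening, from 0 (shut) to 1 (fully open). In form: [[[dx, dy, dz], [rx, ry, rz], claw], ...]. A call has 1 to 5 rows; each row shifts and turns the pose as measured when the row begins, along the tool's axes as they then stand; what a row does not reach is not made up. The controller multiplies each number of a shift by 0.02 m and each number of a turn by 6 degrees. A row lasts 1/10 s, in which the tool goes at most 50 mm and 8.59 degrees, less where a joint would pass 70% of its speed; a pose out of reach is approached as far as the arm can. A call with a number of a shift or a turn outside -1 to 1 is refused whole. A call with a gripper value outside its range is refused whole. The fingers move at their own pace and stop on an object; "force" is the grip in N (left out, the last holds). Time passes only in rows, so rows that do not move let the fingers close. It gives the time, the measured TCP pose, the force and the opening at its end, in the units of the state.
- robot.read_state(): the state, without advancing time (a new reading comes with each control period).
- robot.grab_frame(name): name is "scene" or "top" or "wrist"; returns the picture (384x512x3 uint8, red, green, blue); there is no depth.
- robot.camera_model(name): a dict with "intrinsics" (3x3 intrinsics, pixels), "D" ([k1, k2, p1, p2, k3] as OpenCV has them; the pictures are not rectified), "pose" (4x4, takes a point from camera to world coordinates). Camera axes: x right, y down, z forward; pixel columns grow to the right and rows downward; lengths in m; the calibration is good to about 2 mm. A picture is of the moment at which its call begins: read the wrist's pose just before it. camera_model takes no time and is no camera call; for the wrist camera it gives the pose at the moment of the call.
- robot.finish_job(): hands the job in, once; it reports no verdict.
Trained networks look in the newest picture that a camera, given by its name, has taken for a name from the list of things; names that differ only in an ending like _2 or _b are one class to them, and where a whole thing is asked for, a point or a joint stands for the part that bears it (a point fixed in the world has none). Each returns a list of dicts, best first, with "confidence" (0 to 1); they miss things now and then, are a little off and sometimes report something else, mostly with a low value. They report only what shows in the picture. A call takes as long as a camera call. They do not tell look-alikes from the thing itself.
- robot.recognise(name, camera): "position" ([x, y, z] in m, in world coordinates, good to about 4 mm: the middle of the surface that is visible of it).
- robot.trace(name, camera): "pixels" (384x512 bool, what is visible of it).
The state is a dict: "clock": time; "joints": joint angles; "joint_vel": joint speeds; "joint_torque": joint torques, N m; "tool_pos": TCP position; "tcp_rot": TCP orientation; "contact_force": force on the tool from outside, world axes, zero at the start; "moment": the same for the moment, N m; "width": opening from 0.0 (shut) to 1.0 (fully open).
Only numpy, scipy, OpenCV 4.12 (cv2) and the standard library are available. Lean on these libraries where they do the work, as an engineer would, in place of code of your own. Each camera call takes 0.05 s, during which the arm holds its last target.

## Task

Hang the loose aluminium yoke (the U-shaped piece standing on its two legs on the bench) astride the clamp's horizontal guide bar, between the stop and the open jaw: set it down gently, do not drop it, and let go. Then close the jaw on it by pumping the clamp's trigger, pressing on the trigger's crossbar and never pushing the jaw by hand, and finish still holding the trigger squeezed, so that the yoke is gripped firmly against the stop with the jaw's sprung pad pushed back about 7 mm, roughly half its travel; pushing it back 12 mm or more would crush the yoke. Leave everything else on the bench where it is.

Things in the scene. Friction and masses are not known exactly. Their poses are not given: they have to be found in the camera images.
- yoke: Loose aluminium yoke, an upside-down U, 0.13 to 0.21 kg, upright on the bench: 50 mm wide along its y, 24 thick along x, 56 high. A slot 20 mm wide (y), 34 high, open below and at both x sides, leaves legs 15 mm wide and a crown 22 mm thick. Origin: centre of the underside. Grip the crown from above across the 50 mm. Either way round is the same. Upside-down ones in a grey tray are fixed stock.
- clamp: Ratchet clamp bolted to the bench: green base plate 340 x 100 x 14 mm; origin: centre of its underside, z up, x from the handle end (-x) to the stop (+x), all at y = 0. Housing 102 mm high with trigger lugs to 152 mm, x -130 to -35 mm. A hung yoke has its origin at y = 0, z = 49 mm, its x along the clamp's x (either way), its slot ceiling on the guide bar.
- stop_face (a point): Middle of the stop's face towards the jaw, at clamp (125, 0, 85) mm. The stop is a fixed steel block 60 mm wide, 115 mm high, at the +x end of the guide bar.
- bar_top (a point): Point on top of the guide bar 40 mm from the stop, at clamp (85, 0, 83) mm: a good place to hang the yoke. The bar is steel, level, along the clamp's x, 14 mm wide and 18 mm high; beside it nothing stands above the base plate.
- pad_face (a point): Middle of the jaw pad's face towards the stop. The pad is a steel plate 44 mm wide, 8 mm thick, from 54 to 108 mm above the bench, astride the guide bar; it starts 60 to 80 mm from the stop.
- jaw: The jaw: toothed rod (4 mm pitch), carriage plate and the sprung pad in front of it, sliding along the clamp's x (75 mm). Its x in the clamp frame is its travel. 4 N of friction keeps it where it is left.
- pad (a joint): How far the pad is pushed back towards the carriage plate, in m: 0 free (18 mm gap between the two plates), 0.016 fully in. Spring 1.5 N/mm: 7 mm is about 10 N on the yoke, 12 mm is 18 N.
- trigger (a joint): Trigger angle, rad: 0 released, 0.42 squeezed (top towards the handle, clamp -x); springs back when let go. Squeezing drives the jaw 34 mm per rad once the pawl bites (up to 4 mm lost), letting go slips back over the teeth: about 12 mm gained per full stroke. No lock: when it is let go a pressed pad eases to about 4 N.
- roller: Black round crossbar near the trigger's top, 14 mm thick, 44 mm long along the clamp's y; origin at its centre, clamp (-80, 0, 187) mm released, (-100, 0, 187) squeezed, circling 48 mm above the pivot. Push it towards the handle, or close fingers from above over handle and crossbar. It takes 2.5 to 6 N, plus 0.7 of the jaw force and friction.
- handle_back (a point): Middle of the fixed handle's back, clamp (-120, 0, 188) mm. The black upright handle is 12 mm thick (x), 38 wide, top 205 mm up, nothing beside it above 102 mm. From here to the crossbar's front is 47 mm released, 27 squeezed. The handle does not give: to squeeze with the fingers, keep the gripper's centre about 13 mm in front of this point.
- block: a solid aluminium block 24 x 50 x 50 mm (no slot), a bystander; origin at the centre of its underside.
- bushing: steel ring 48 mm across, 30 mm high, a bystander; origin at the centre of its underside.
- collar: stepped steel collar 60 mm across, 35 mm high, a bystander; origin at the centre of its underside.
- spanner: steel wrench lying flat, a bystander, under 20 cm long; origin on its shaft.
- oil: grey plastic bottle 52 mm across, 110 mm high, a bystander; origin at the centre of its underside.
- bolt: bolt standing on its head, 24 mm across, 45 mm high, a bystander; origin at the centre of its underside.
There are look-alikes about, which are no part of the job. Leave any pink look-alike of the yoke alone.

How it is judged:
By the outcome, as a careful person would: the job done as asked, in the order asked, and still so for the second after the job is handed in, while the arm keeps its last pose, push and grip.
It also fails if it takes over 67 s, if anything falls off the work surface, if the arm or the gripper's body presses on something with over 40 N, if the wrist force passes 120 N, or if a joint passes its speed limit or range.

## Working session

There is one attempt and no reset: what is moved stays moved. The work goes in short steps, Python scripts to look and compute and a tool call to move; the robot and the scene stay as the last step left them, time stands still between calls to the robot, and variables do not carry over. Pictures are saved under pics/ and viewed, and the job is handed in when it is done.

Besides the shell and the picture viewer there is one more tool, called after "Emit:" by a JSON object that holds its "method" and its "body", one argument or row to a line. carry_out: Moves the arm, as the interface text tells. Its arguments: {"type":"object","properties":{"increments":{"type":"array"},"force":{"type":"number"}},"required":["increments"]}

```bash
mkdir -p pics; ls; python3 - <<'E'
from plant import robot
import cv2
print(robot.hold_point_z); print(robot.read_state())
for n in ("scene","top","wrist"):
    im=robot.grab_frame(n); cv2.imwrite(f"pics/{n}0.png",im[:,:,::-1])
    c=robot.camera_model(n); print(n,c["intrinsics"],c["D"],c["pose"])
E
```

```text
pics
0.0187
{'clock': 0.0, 'joints': array([-1.24903219e+00,  1.26385110e-01, -4.06208442e-02,  1.40542186e+00,
       -2.66514467e-05,  1.57081244e+00]), 'joint_vel': array([ 0.00107393,  0.00011605, -0.00070519, -0.00166563,  0.00061244,
        0.00150472]), 'joint_torque': array([ 9.88387364e-04, -4.35919940e+01,  3.52921629e+01,  1.73064385e-02,
        1.30445305e-04,  2.89088220e-07]), 'tool_pos': array([ 0.16588508, -0.49765763,  0.23051993]), 'tcp_rot': array([-3.09944190e+00, -5.02966193e-01,  4.51634021e-04]), 'contact_force': array([ 0.49416511, -0.61734439, -0.54741691]), 'moment': array([ 0.00985576, -0.0188489 ,  0.07514743]), 'width': 0.9983930012387021}
scene [[378.77878476   0.         257.45723088]
 [  0.         378.77878476 191.99390338]
 [  0.           0.           1.        ]] [-0.03818738  0.          0.          0.          0.        ] [[-0.25184867  0.69180626 -0.67673949  1.11695802]
 [ 0.96764397  0.19114367 -0.16470955 -0.0131674 ]
 [ 0.01540737 -0.69632477 -0.71756144  0.69321355]
 [ 0.          0.          0.          1.        ]]
top [[366.23454576   0.         253.25960594]
 [  0.         366.23454576 189.8362119 ]
 [  0.           0.           1.        ]] [0.04066629 0.         0.         0.         0.        ] [[ 0.02346442 -0.99108949  0.1311146   0.46743591]
 [-0.99963667 -0.02499982 -0.01007644 -0.15268886]
 [ 0.01326449 -0.13083053 -0.99131601  0.94727977]
 [ 0.          0.          0.          1.        ]]
wrist [[337.40701072   0.         259.08599999]
 [  0.         337.40701072 187.36858112]
 [  0.           0.           1.        ]] [0.00945653 0.         0.         0.         0.        ] [[ 3.16032374e-01 -9.08311680e-01 -2.74031804e-01  2.36101313e-01]
 [-9.48748168e-01 -3.02767405e-01 -9.06024976e-02 -4.74606414e-01]
 [-6.72591217e-04  2.88620494e-01 -9.57443344e-01  3.72423373e-01]
 [ 0.00000000e+00  0.00000000e+00  0.00000000e+00  1.00000000e+00]]
```

View pics/scene0.png

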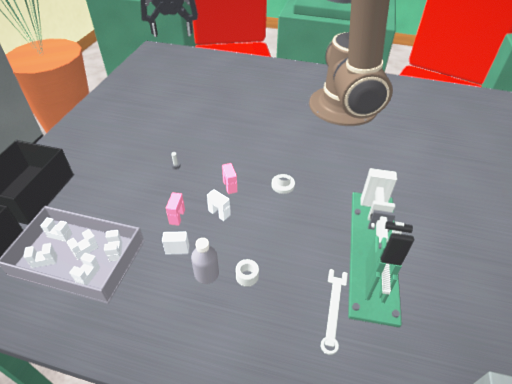

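View pics/top0.png

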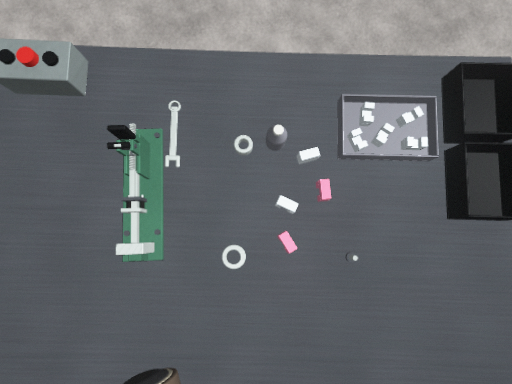

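View pics/wrist0.png

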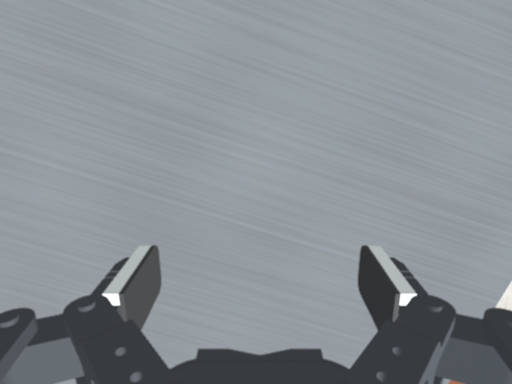

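```bash
python3 - <<'E'
from plant import robot
for n in ("scene","top"):
  for t in ("yoke","stop_face","pad_face","roller","handle_back","bar_top","block","clamp"):
    print(n,t,[(round(d["confidence"],2),d["position"].round(3).tolist() if hasattr(d["position"],"round") else d["position"]) for d in robot.recognise(t,n)][:5])
print(robot.read_state()["clock"])
E
```

```text
scene yoke [(0.65, [0.4751, -0.2396, 0.0491]), (0.59, [0.6602, 0.1156, 0.0348]), (0.57, [0.563, -0.2384, 0.0446])]
scene stop_face [(0.94, [0.6591, 0.1092, 0.0342])]
scene pad_face [(0.69, [0.5298, 0.1071, 0.1015])]
scene roller [(0.62, [0.6575, 0.1278, 0.1929]), (0.44, [0.5275, 0.109, 0.1034])]
scene handle_back [(0.85, [0.6586, 0.1135, 0.035])]
scene bar_top [(0.72, [0.659, 0.116, 0.0402])]
scene block [(0.56, [0.6881, -0.2964, 0.0363]), (0.28, [0.5289, 0.1138, 0.1004])]
scene clamp [(0.57, [0.659, 0.1122, 0.0382])]
top yoke [(0.79, [0.5537, -0.2412, 0.0553]), (0.78, [0.4603, -0.2412, 0.0599]), (0.56, [0.5918, -0.3355, 0.0564])]
top stop_face [(0.72, [0.5704, 0.1143, 0.0124])]
top pad_face [(0.55, [0.5268, 0.1114, 0.0827])]
top roller []
top handle_back [(0.88, [0.5773, 0.1091, 0.0145])]
top bar_top [(0.65, [0.5803, 0.1103, 0.0148])]
top block [(0.5, [0.7092, -0.1323, 0.0327]), (0.48, [0.6787, -0.2919, 0.0497])]
top clamp [(0.79, [0.5793, 0.1082, 0.0159]), (0.61, [0.5556, -0.2415, 0.055])]
0.95
```

```bash
python3 - <<'E'
import cv2,numpy as np
t=cv2.imread("pics/top0.png");s=cv2.imread("pics/scene0.png")
cv2.imwrite("pics/t_cl.png",cv2.resize(t[115:270,95:195],None,fx=3.8,fy=3.8,interpolation=cv2.INTER_CUBIC))
cv2.imwrite("pics/s_cl.png",cv2.resize(s[160:330,330:430],None,fx=3.5,fy=3.5,interpolation=cv2.INTER_CUBIC))
a=cv2.resize(t[140:220,270:340],None,fx=5,fy=5,interpolation=cv2.INTER_CUBIC)
b=cv2.resize(s[185:265,160:240],None,fx=5,fy=5,interpolation=cv2.INTER_CUBIC)
cv2.imwrite("pics/yk.png",np.hstack([a,b]))
E
```

```text
(no output)
```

View pics/t_cl.png

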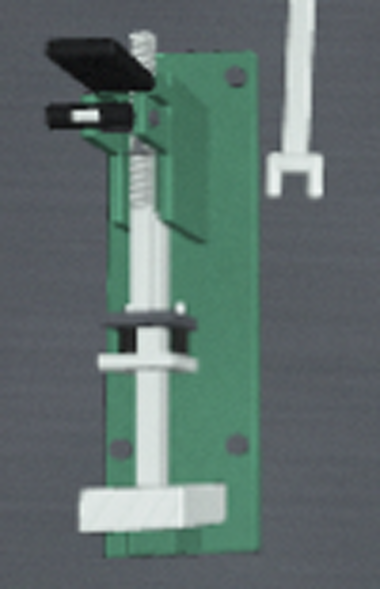

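View pics/s_cl.png

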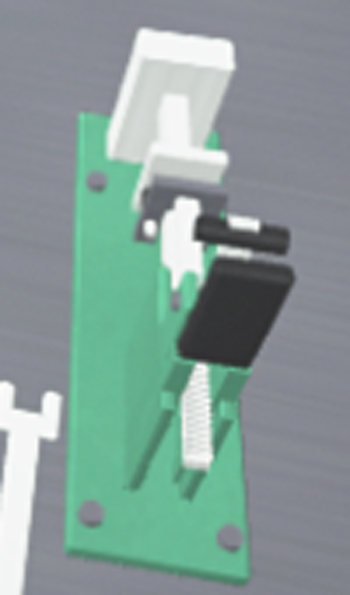

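View pics/yk.png

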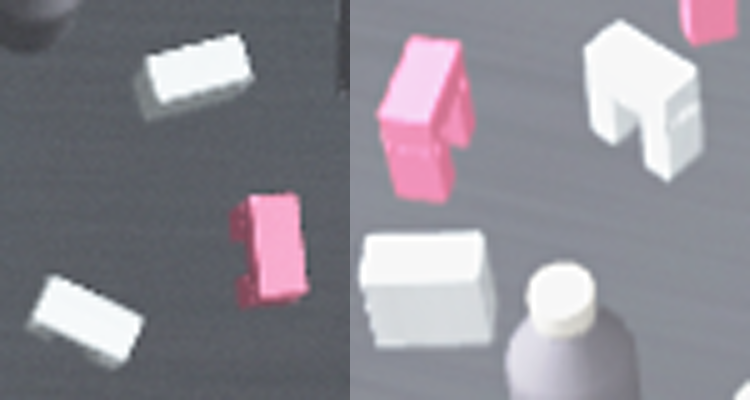

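```bash
cat > h.py <<'E'
import numpy as np,cv2
from plant import robot
from scipy.optimize import least_squares
from scipy.spatial.transform import Rotation as R
def proj(P,cam):
    K,D,T=np.array(cam["intrinsics"]),np.array(cam["D"],float),np.array(cam["pose"])
    Ti=np.linalg.inv(T); rv=cv2.Rodrigues(Ti[:3,:3])[0]
    return cv2.projectPoints(np.array(P,float).reshape(-1,3),rv,Ti[:3,3],K,D)[0].reshape(-1,2)
def place(P,x,y,a,z=0):
    P=np.array(P,float); c,s=np.cos(a),np.sin(a)
    return np.c_[x+c*P[:,0]-s*P[:,1],y+s*P[:,0]+c*P[:,1],z+P[:,2]]
E
cat > fit1.py <<'E'
from h import *
top=robot.camera_model("top");sc=robot.camera_model("scene")
tc=lambda u,v:(95+u/3.8-.37,115+v/3.8-.37); s_=lambda u,v:(330+u/3.5-.36,160+v/3.5-.36)
A=[((-170,50,14),tc(257,52)),((170,50,14),tc(259,550)),((170,-50,14),tc(106,556)),
   ((125,-30,115),tc(80,490)),((125,30,115),tc(182,487)),((-80,0,194),tc(90,117))]
B=[((170,50,14),s_(80,113)),((-170,50,14),s_(68,550)),((-170,-50,14),s_(248,577)),((-80,0,192),s_(243,232))]
def res(p,sep=0):
    r=[]
    for L,c in ((A,top),(B,sc)):
        P=place(np.array([l[0] for l in L])/1000,*p[:3])
        r.append(proj(P,c)-np.array([l[1] for l in L]))
    return np.vstack(r)
f=least_squares(lambda p:res(p).ravel(),[0.56,0.11,np.pi]); print("clamp",f.x,"\n",res(f.x).round(1).tolist())
p=f.x
# pad travel from top picture
for q in (tc(98,369),tc(196,367),tc(148,355)):
    best=min(((np.hypot(*(proj(place([[x/1000,0 if q[0]>132 and q[0]<135 else (-.022 if q[0]<132 else .022),.108]],*p),top)[0]-q)),x) for x in np.arange(20,80,.5)))
    print("pad",best)
ty=lambda u,v:(270+u/5-.4,140+v/5-.4); sy=lambda u,v:(160+(u-350)/5-.4,185+v/5-.4)
YT=[((0,0,1),ty(52,276)),((0,0,1),ty(145,318)),((0,0,1),ty(124,366)),((0,0,1),ty(30,322))]
YS=[sy(622,20),sy(697,68),sy(660,107),sy(585,58)]
# triangulate corners
from itertools import permutations
yt=np.array([y[1] for y in YT])
def tri(a,b):
    return least_squares(lambda P:np.r_[(proj(P,top)-a).ravel(),(proj(P,sc)-b).ravel()],[.5,-.24,.05])
for i in range(4):
    for j in range(4):
        g=tri(yt[i],YS[j])
        if g.cost<8: print(i,j,g.x.round(4),round(g.cost,2))
E
python3 fit1.py
```

```text
clamp [0.57638602 0.12033825 3.20588171] 
 [[-0.8, -0.9], [-0.2, 0.3], [-0.7, 0.6], [-0.2, -0.2], [0.3, -0.6], [-1.0, -1.4], [-0.8, -0.8], [-0.9, -1.2], [0.7, 0.4], [-0.8, -1.0]]
pad (np.float64(0.16095883497668492), np.float64(54.5))
pad (np.float64(6.0029987804154725), np.float64(55.0))
pad (np.float64(3.159981903190186), np.float64(47.0))
0 2 [ 0.5754 -0.2282  0.0503] 0.0
1 3 [ 0.5554 -0.273   0.05  ] 0.23
2 0 [ 0.5313 -0.2626  0.0545] 0.14
3 1 [ 0.552  -0.2176  0.0552] 0.02
```

```bash
cat >> h.py <<'E'
def goto(pos,ydir=None,yz=0):
    s=robot.read_state(); Rm=R.from_rotvec(s["tcp_rot"]).as_matrix()
    d=np.array(pos)-s["tool_pos"]; sh=Rm.T@d/0.02
    print("t",round(s["clock"],2),"tcp",s["tool_pos"].round(4),"F",np.array(s["contact_force"]).round(1),"w",round(s["width"],3))
    print("shift units",sh.round(2))
    if ydir is not None:
        y=np.array([np.cos(ydir),np.sin(ydir),0]); 
        if y@Rm[:,1]<0: y=-y
        z=np.array([0,0,-1.]); W=np.c_[np.cross(y,z),y,z]
        rv=R.from_matrix(Rm.T@W).as_rotvec(); print("turn units",(np.degrees(rv)/6).round(2), "joints",s["joints"].round(2))
    return Rm
E
python3 -c "
from h import *
print(goto([.5535,-.2453,.2],np.radians(65.9)).round(3))"
```

```text
t 0.95 tcp [ 0.166  -0.498   0.2313] F [-0.1 -0.1  0.2] w 1.002
shift units [22.38 -5.86  1.57]
turn units [ 0.   -0.    7.09] joints [-1.25  0.13 -0.04  1.41  0.    1.57]
[[ 0.949  0.316  0.   ]
 [ 0.316 -0.949 -0.   ]
 [ 0.     0.    -1.   ]]
```

Emit:
{"method": "carry_out", "body": {
  "increments": [
    [[1, -0.26, 0], [0, 0, 0], 1],
    [[1, -0.26, 0], [0, 0, 0], 1],
    [[1, -0.26, 0], [0, 0, 0], 1],
    [[1, -0.26, 0], [0, 0, 0], 1],
    [[1, -0.26, 0], [0, 0, 0], 1]
  ]
}}

```text
clock: 1.45
tool_pos: [0.2536, -0.4415, 0.2311]
tcp_rot: [3.102, 0.495, -0.001]
contact_force: [0.2, -1.3, -0.3]
width: 1.001
```

Emit:
{"method": "carry_out", "body": {
  "increments": [
    [[1, -0.26, 0], [0, 0, 0], 1],
    [[1, -0.26, 0], [0, 0, 0], 1],
    [[1, -0.26, 0], [0, 0, 0], 1],
    [[1, -0.26, 0], [0, 0, 0], 1],
    [[1, -0.26, 0], [0, 0, 0], 1]
  ]
}}

```text
clock: 1.95
tool_pos: [0.3439, -0.383, 0.2313]
tcp_rot: [3.101, 0.494, -0.0]
contact_force: [0.5, -0.1, 0.3]
width: 1.001
```

Emit:
{"method": "carry_out", "body": {
  "increments": [
    [[1, -0.26, 0], [0, 0, 0], 1],
    [[1, -0.26, 0], [0, 0, 0], 1],
    [[1, -0.26, 0], [0, 0, 0], 1],
    [[1, -0.26, 0], [0, 0, 0], 1],
    [[0, 0, 0], [0, 0, 0.95], 1]
  ]
}}

```text
clock: 2.45
tool_pos: [0.4181, -0.335, 0.2312]
tcp_rot: [3.122, 0.341, 0.001]
contact_force: [-0.6, 0.1, -0.2]
width: 1.001
```

Emit:
{"method": "carry_out", "body": {
  "increments": [
    [[0, 0, 0], [0, 0, 1], 1],
    [[0, 0, 0], [0, 0, 1], 1],
    [[0, 0, 0], [0, 0, 1], 1],
    [[0, 0, 0], [0, 0, 1], 1],
    [[0, 0, 0], [0, 0, 1], 1]
  ]
}}

```text
clock: 2.95
tool_pos: [0.4193, -0.334, 0.2309]
tcp_rot: [3.1, -0.509, 0.001]
contact_force: [-0.0, -0.7, -0.2]
width: 1.003
```

```bash
python3 -c "
from h import *
goto([.5535,-.2453,.2],np.radians(65.9))"
```

```text
t 2.95 tcp [ 0.4193 -0.334   0.2309] F [-0.  -0.7 -0.2] w 1.003
shift units [ 4.94 -6.35  1.54]
turn units [ 0.   -0.01  0.91] joints [-0.67  0.15 -0.02  1.41 -0.    2.79]
```

Emit:
{"method": "carry_out", "body": {
  "increments": [
    [[0, 0, 0], [0, 0, -1], 1],
    [[0, 0, 0], [0, 0, -1], 1],
    [[0, 0, 0], [0, 0, -1], 1],
    [[0, 0, 0], [0, 0, -1], 1],
    [[0, 0, 0], [0, 0, -1], 1]
  ]
}}

```text
clock: 3.45
tool_pos: [0.4193, -0.3339, 0.2309]
tcp_rot: [3.123, 0.336, 0.0]
contact_force: [0.2, 0.0, -0.8]
width: 1.0
```

Emit:
{"method": "carry_out", "body": {
  "increments": [
    [[0, 0, 0], [0, 0, -1], 1],
    [[0, 0, 0], [0, 0, -1], 1],
    [[0, 0, 0], [0, 0, -1], 1],
    [[0, 0, 0], [0, 0, -1], 1],
    [[0, 0, 0], [0, 0, -1], 1]
  ]
}}

```text
clock: 3.95
tool_pos: [0.4193, -0.334, 0.2308]
tcp_rot: [2.917, 1.166, 0.0]
contact_force: [0.4, -0.3, 0.4]
width: 0.995
```

Emit:
{"method": "carry_out", "body": {
  "increments": [
    [[0, 0, 0], [0, 0, -1], 1],
    [[0, 0, 0], [0, 0, -1], 1],
    [[0, 0, 0], [0, 0, -1], 1],
    [[0, 0, 0], [0, 0, -1], 1],
    [[0, 0, 0], [0, 0, -1], 1]
  ]
}}

```text
clock: 4.45
tool_pos: [0.4194, -0.334, 0.2308]
tcp_rot: [2.494, 1.909, -0.0]
contact_force: [0.3, -0.6, 0.0]
width: 0.999
```

Emit:
{"method": "carry_out", "body": {
  "increments": [
    [[0, 0, 0], [0, 0, -1], 1],
    [[0, 0, 0], [0, 0, -1], 1],
    [[0, 0, 0], [0, 0, -1], 1],
    [[0, 0, 0], [0, 0, -1], 1],
    [[0, 0, 0], [0, 0, -1], 1]
  ]
}}

```text
clock: 4.95
tool_pos: [0.4194, -0.334, 0.2308]
tcp_rot: [1.887, 2.511, -0.001]
contact_force: [0.3, 0.4, -0.1]
width: 1.002
```

Emit:
{"method": "carry_out", "body": {
  "increments": [
    [[0, 0, 0], [0, 0, -1], 1],
    [[0, 0, 0], [0, 0, -1], 1],
    [[0, 0, 0], [0, 0, -1], 1],
    [[0, 0, 0], [0, 0, -1], 1],
    [[0, 0, 0], [0, 0, -1], 1]
  ]
}}

```text
clock: 5.45
tool_pos: [0.4194, -0.334, 0.2307]
tcp_rot: [1.14, 2.927, -0.001]
contact_force: [0.1, 0.4, -0.1]
width: 0.999
```

```bash
python3 -c "
from h import *
goto([.5535,-.2453,.2],np.radians(65.9))"
```

```text
t 5.45 tcp [ 0.4194 -0.334   0.2307] F [ 0.1  0.4 -0.1] w 0.999
shift units [-1.94  7.8   1.54]
turn units [-0.    0.   -3.08] joints [-0.67  0.15 -0.02  1.41 -0.    0.07]
```

Emit:
{"method": "carry_out", "body": {
  "increments": [
    [[0, 0, 0], [0, 0, -1], 1],
    [[0, 0, 0], [0, 0, -1], 1],
    [[0, 0, 0], [0, 0, -1], 1],
    [[0, 0, 0], [0, 0, 0], 1]
  ]
}}

```text
clock: 5.85
tool_pos: [0.4194, -0.334, 0.2307]
tcp_rot: [0.646, 3.074, -0.001]
contact_force: [-0.5, 0.6, -0.3]
width: 0.996
```

```bash
python3 -c "
from h import *
goto([.5535,-.2453,.2],np.radians(65.9))
im=robot.grab_frame('wrist');cv2.imwrite('pics/w1.png',im[:,:,::-1]);np.save('w1.npy',robot.camera_model('wrist')['pose'])"
```

```text
t 5.85 tcp [ 0.4194 -0.334   0.2307] F [-0.5  0.6 -0.3] w 0.996
shift units [-4.35  6.76  1.53]
turn units [-0.    0.    0.06] joints [-0.67  0.15 -0.02  1.41 -0.   -0.26]
```

View pics/w1.png

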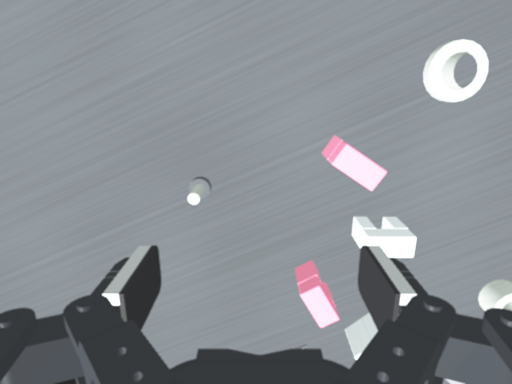

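Emit:
{"method": "carry_out", "body": {
  "increments": [
    [[-0.4, 1, 0], [0, 0, 0], 1],
    [[-0.4, 1, 0], [0, 0, 0], 1],
    [[-0.4, 1, 0], [0, 0, 0], 1],
    [[-0.4, 1, 0], [0, 0, 0], 1],
    [[-0.3, 0.9, 0], [0, 0, 0], 1]
  ]
}}

```text
clock: 6.4
tool_pos: [0.4953, -0.2598, 0.2309]
tcp_rot: [0.679, 3.067, -0.002]
contact_force: [-0.0, -0.5, 0.1]
width: 0.997
```

Emit:
{"method": "carry_out", "body": {
  "increments": [
    [[-0.4, 1, 0], [0, 0, 0], 1],
    [[-0.4, 1, 0], [0, 0, 0], 1],
    [[0, 0, 0], [0, 0, 0], 1]
  ]
}}

```text
clock: 6.7
tool_pos: [0.5291, -0.2276, 0.2305]
tcp_rot: [0.688, 3.065, -0.001]
contact_force: [-0.7, -0.6, 0.4]
width: 1.005
```

```bash
python3 -c "
from h import *
goto([.5535,-.2453,.2],np.radians(65.9))
im=robot.grab_frame('wrist');cv2.imwrite('pics/w2.png',im[:,:,::-1]);np.save('w2.npy',robot.camera_model('wrist')['pose'])"
```

```text
t 6.7 tcp [ 0.5291 -0.2276  0.2305] F [-0.7 -0.6  0.4] w 1.005
shift units [-1.48 -0.28  1.53]
turn units [-0.01  0.01 -0.2 ] joints [-0.41  0.22  0.08  1.42 -0.    0.04]
```

View pics/w2.png

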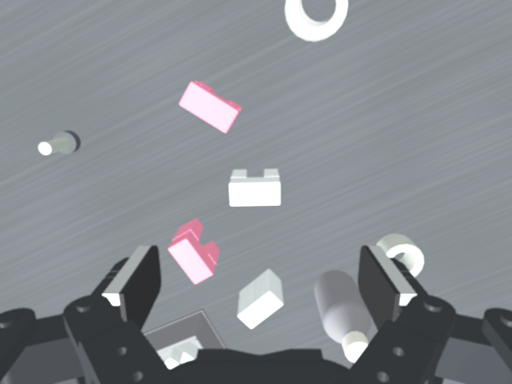

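```bash
python3 - <<'E'
import cv2,numpy as np
a=cv2.imread("pics/w2.png")[160:215,220:290];b=cv2.imread("pics/w1.png")[205:265,340:425]
cv2.imwrite("pics/w2z.png",cv2.resize(a,None,fx=8,fy=8,interpolation=cv2.INTER_CUBIC))
cv2.imwrite("pics/w1z.png",cv2.resize(b,None,fx=8,fy=8,interpolation=cv2.INTER_CUBIC))
E
```

```text
(no output)
```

View pics/w2z.png

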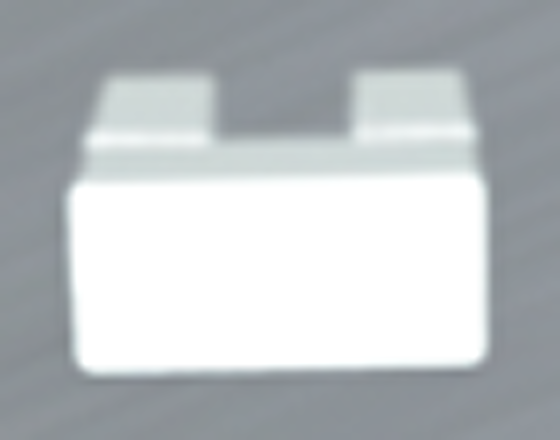

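View pics/w1z.png

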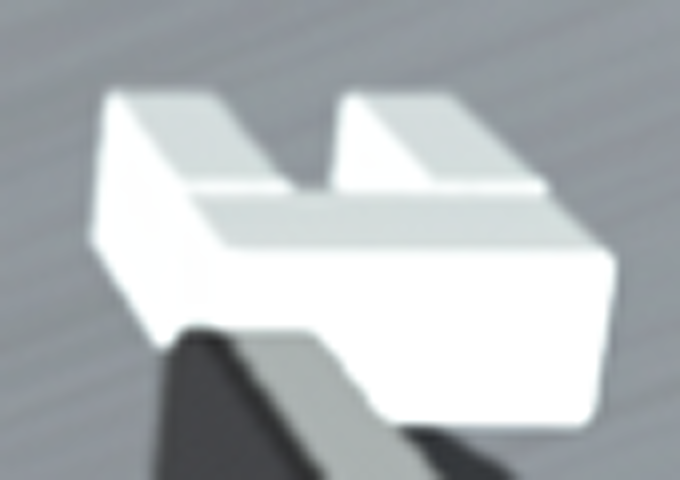

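```bash
cat > fity.py <<'E'
from h import *
def fit(views,x0):
    # views: (cam, [(local,(u,v))])
    def res(p):
        r=[]
        for cam,L in views:
            Q=np.array([l[0] for l in L],float)/1000
            Q[:,2]*=p[3]/.056
            r.append(proj(place(Q,*p[:3]),cam)-np.array([l[1] for l in L]))
        return np.vstack(r)
    f=least_squares(lambda p:res(p).ravel(),x0); return f.x,res(f.x)
if __name__=="__main__":
    w=robot.camera_model("wrist");c1=dict(w,pose=np.load("w1.npy"));c2=dict(w,pose=np.load("w2.npy"))
    a=lambda u,v:(220+u/8-.44,160+v/8-.44); b=lambda u,v:(340+u/8-.44,205+v/8-.44)
    # tool +y (image right?) ; local y
    v2=(c2,[((12,-25,56),a(68,178)),((12,25,56),a(487,172)),((-12,25,56),a(487,364)),((-12,-25,56),a(77,374)),((12,-25,0),a(105,76)),((12,25,0),a(465,70))])
    v1=(c1,[((12,-25,56),b(225,247)),((12,25,56),b(614,252)),((-12,25,56),b(595,427)),((12,-25,0),b(106,92)),((12,25,0),b(450,95))])
    for nm,v in (("w2",[v2]),("w1",[v1]),("both",[v2,v1])):
        for a0 in (np.radians(156),np.radians(-24)):
            x,r=fit(v,[.5535,-.245,a0,.056])
            if np.abs(r).max()<6: print(nm,x[:2].round(4),np.degrees(x[2]).round(2),x[3].round(4),np.abs(r).max().round(2))
    goto([.5535,-.2453,.2],np.radians(65.9))
E
python3 fity.py
```

```text
t 6.75 tcp [ 0.5284 -0.2283  0.2306] F [-0.2  0.   0.2] w 0.999
shift units [-1.5  -0.23  1.53]
turn units [-0.01  0.   -0.2 ] joints [-0.41  0.22  0.08  1.42 -0.    0.03]
```

```bash
sed -i 's/((12,/((@,/g; s/((-12,/((12,/g; s/((@,/((-12,/g' fity.py; python3 fity.py
```

```text
w2 [ 0.5523 -0.2447] 335.74 0.057 0.73
w2 [ 0.5523 -0.2447] -24.26 0.057 0.73
w1 [ 0.5537 -0.2446] -24.37 0.0555 0.57
w1 [ 0.5537 -0.2446] -24.37 0.0555 0.57
both [ 0.5527 -0.2448] -24.41 0.0566 0.96
both [ 0.5527 -0.2448] -24.41 0.0566 0.96
t 6.75 tcp [ 0.5284 -0.2283  0.2306] F [-0.2  0.   0.2] w 0.999
shift units [-1.5  -0.23  1.53]
turn units [-0.01  0.   -0.2 ] joints [-0.41  0.22  0.08  1.42 -0.    0.03]
```

```bash
python3 -c "
from h import *
goto([.553,-.2448,.029],np.radians(65.6))"
```

```text
t 6.75 tcp [ 0.5284 -0.2283  0.2306] F [-0.2  0.   0.2] w 0.999
shift units [-1.46 -0.2  10.08]
turn units [-0.01  0.   -0.15] joints [-0.41  0.22  0.08  1.42 -0.    0.03]
```

Emit:
{"method": "carry_out", "body": {
  "increments": [
    [[-0.75, -0.1, 0.5], [0, 0, -0.2], 1],
    [[-0.75, -0.1, 0.9], [0, 0, 0], 1],
    [[0, 0, 1], [0, 0, 0], 1],
    [[0, 0, 1], [0, 0, 0], 1],
    [[0, 0, 0.5], [0, 0, 0], 1]
  ]
}}

```text
clock: 7.25
tool_pos: [0.5563, -0.2506, 0.1467]
tcp_rot: [0.665, 3.069, -0.005]
contact_force: [-0.1, 0.7, 0.4]
width: 1.001
```

```bash
python3 -c "
from h import *
goto([.553,-.2448,.029],np.radians(65.6))"
```

```text
t 7.25 tcp [ 0.5563 -0.2506  0.1467] F [-0.1  0.7  0.4] w 1.001
shift units [0.28 0.21 5.88]
turn units [-0.02  0.02 -0.01] joints [-0.42  0.3  -0.01  1.26 -0.    0.  ]
```

Emit:
{"method": "carry_out", "body": {
  "increments": [
    [[0.25, 0.2, 0.9], [0, 0, 0], 1],
    [[0, 0, 1], [0, 0, 0], 1],
    [[0, 0, 1], [0, 0, 0], 1],
    [[0, 0, 0], [0, 0, 0], 1]
  ]
}}

```text
clock: 7.65
tool_pos: [0.5516, -0.2479, 0.0807]
tcp_rot: [-0.673, -3.064, 0.004]
contact_force: [-0.8, 0.5, 0.4]
width: 1.003
```

```bash
python3 -c "
from h import *
goto([.553,-.2448,.029],np.radians(65.6))
im=robot.grab_frame('wrist');cv2.imwrite('pics/w3.png',im[:,:,::-1])"
```

```text
t 7.65 tcp [ 0.5516 -0.2479  0.0807] F [-0.8  0.5  0.4] w 1.003
shift units [-0.01  0.18  2.58]
turn units [-0.03 -0.04 -0.06] joints [-0.42  0.32 -0.13  1.13 -0.    0.01]
```

View pics/w3.png

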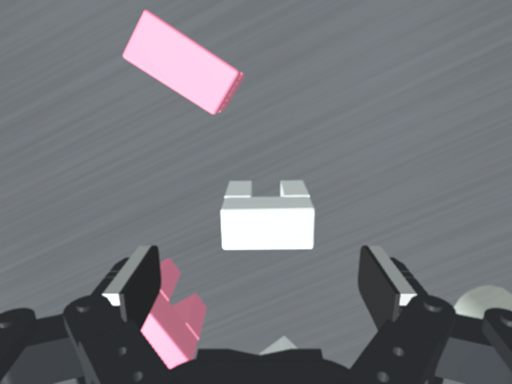

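Emit:
{"method": "carry_out", "body": {
  "increments": [
    [[0, 0.18, 0.6], [0, 0, 0], 1],
    [[0, 0, 0.8], [0, 0, 0], 1],
    [[0, 0, 0.8], [0, 0, 0], 1],
    [[0, 0, 0.3], [0, 0, 0], 1],
    [[0, 0, 0], [0, 0, 0], 1]
  ]
}}

```text
clock: 8.2
tool_pos: [0.5572, -0.2469, 0.0335]
tcp_rot: [0.676, 3.063, -0.006]
contact_force: [-0.8, 0.4, -0.1]
width: 1.001
```

```bash
python3 -c "
from h import *
goto([.553,-.2448,.029],np.radians(65.6))"
```

```text
t 8.2 tcp [ 0.5572 -0.2469  0.0335] F [-0.8  0.4 -0.1] w 1.001
shift units [0.24 0.01 0.22]
turn units [-0.03  0.05 -0.08] joints [-0.42  0.35 -0.2   1.02 -0.    0.02]
```

Emit:
{"method": "carry_out", "body": {
  "increments": [
    [[0.24, 0, 0.25], [0, 0, 0], 1],
    [[0, 0, 0], [0, 0, 0], 1],
    [[0, 0, 0], [0, 0, 0], 1]
  ]
}}

```text
clock: 8.5
tool_pos: [0.5537, -0.2452, 0.0301]
tcp_rot: [0.675, 3.06, -0.007]
contact_force: [0.7, -0.3, 1.2]
width: 0.998
```

```bash
python3 -c "
from h import *
goto([.553,-.2448,.029],np.radians(65.6))"
```

```text
t 8.5 tcp [ 0.5537 -0.2452  0.0301] F [ 0.7 -0.3  1.2] w 0.998
shift units [0.04 0.   0.05]
turn units [-0.03  0.08 -0.08] joints [-0.42  0.34 -0.22  1.01 -0.    0.02]
```

Emit:
{"method": "carry_out", "body": {
  "increments": [
    [[0, 0, 0], [0, 0.08, -0.08], 1],
    [[0, 0, 0], [0, 0, 0], 0.3],
    [[0, 0, 0], [0, 0, 0], 0.3],
    [[0, 0, 0], [0, 0, 0], 0.3],
    [[0, 0, 0], [0, 0, 0], 0.3]
  ],
  "force": 45
}}

```text
clock: 9.0
tool_pos: [0.5549, -0.2456, 0.0321]
tcp_rot: [0.663, 3.069, -0.005]
contact_force: [-0.0, -0.9, -2.2]
width: 0.579
```

Emit:
{"method": "carry_out", "body": {
  "increments": [
    [[0, 0, 0], [0, 0, 0], 0.3],
    [[0, 0, 0], [0, 0, 0], 0.3]
  ]
}}

```text
clock: 9.2
tool_pos: [0.5548, -0.2456, 0.0319]
tcp_rot: [0.663, 3.069, -0.005]
contact_force: [-0.2, 0.9, 0.4]
width: 0.576
```

Emit:
{"method": "carry_out", "body": {
  "increments": [
    [[0, 0, -0.5], [0, 0, 0], 0.3],
    [[0, 0, -1], [0, 0, 0], 0.3],
    [[0, 0, -1], [0, 0, 0], 0.3],
    [[0, 0, -1], [0, 0, 0], 0.3],
    [[0, 0, -1], [0, 0, 0], 0.3]
  ]
}}

```text
clock: 9.7
tool_pos: [0.5516, -0.244, 0.1223]
tcp_rot: [-0.662, -3.063, 0.002]
contact_force: [-0.3, -0.5, -1.7]
width: 0.575
```

```bash
python3 -c "
from h import *
goto([.487,.115,.22],np.radians(93.7))
im=robot.grab_frame('wrist');cv2.imwrite('pics/w4.png',im[:,:,::-1])"
```

```text
t 9.7 tcp [ 0.5516 -0.244   0.1223] F [-0.3 -0.5 -1.7] w 0.575
shift units [10.38 15.   -4.85]
turn units [-0.01 -0.07 -4.68] joints [-0.42  0.3  -0.06  1.22 -0.    0.01]
```

View pics/w4.png

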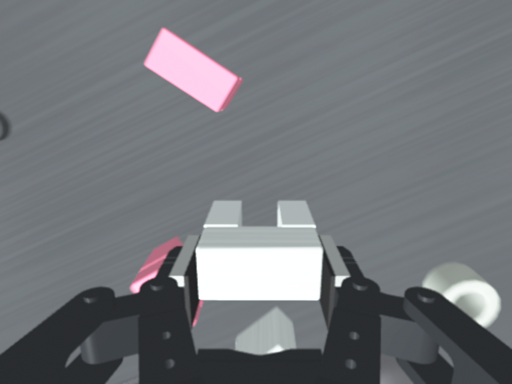

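Emit:
{"method": "carry_out", "body": {
  "increments": [
    [[0, 0, -1], [0, 0, -0.95], 0.3],
    [[0, 0, -1], [0, 0, -0.95], 0.3],
    [[0, 0, -1], [0, 0, -0.95], 0.3],
    [[0, 0, -1], [0, 0, -0.95], 0.3],
    [[0, 0, -1], [0, 0, -0.95], 0.3]
  ]
}}

```text
clock: 10.25
tool_pos: [0.5518, -0.2438, 0.2277]
tcp_rot: [0.142, -3.132, -0.0]
contact_force: [0.3, 0.4, -1.8]
width: 0.578
```

```bash
python3 -c "
from h import *
goto([.487,.115,.25],np.radians(93.7))"
```

```text
t 10.25 tcp [ 0.5518 -0.2438  0.2277] F [ 0.3  0.4 -1.8] w 0.578
shift units [ 1.61 18.16 -1.1 ]
turn units [ 0.   -0.06  0.25] joints [-0.41  0.28  0.15  1.44 -0.   -0.51]
```

Emit:
{"method": "carry_out", "body": {
  "increments": [
    [[0, 1, -0.3], [0, 0, 0.2], 0.3],
    [[0, 1, -0.3], [0, 0, 0], 0.3],
    [[0, 1, -0.3], [0, 0, 0], 0.3],
    [[0, 1, -0.3], [0, 0, 0], 0.3],
    [[0, 1, 0], [0, 0, 0], 0.3]
  ]
}}

```text
clock: 10.75
tool_pos: [0.5445, -0.1416, 0.2545]
tcp_rot: [0.108, -3.136, 0.003]
contact_force: [-0.0, 0.3, -1.6]
width: 0.576
```

Emit:
{"method": "carry_out", "body": {
  "increments": [
    [[0.1, 1, 0], [0, 0, 0], 0.3],
    [[0.1, 1, 0], [0, 0, 0], 0.3],
    [[0.1, 1, 0], [0, 0, 0], 0.3],
    [[0.1, 1, 0], [0, 0, 0], 0.3],
    [[0.1, 1, 0], [0, 0, 0], 0.3]
  ]
}}

```text
clock: 11.25
tool_pos: [0.5247, -0.0348, 0.2531]
tcp_rot: [0.114, -3.133, 0.002]
contact_force: [-0.2, 1.2, -1.1]
width: 0.578
```

Emit:
{"method": "carry_out", "body": {
  "increments": [
    [[0.1, 1, 0], [0, 0, 0], 0.3],
    [[0.1, 1, 0], [0, 0, 0], 0.3],
    [[0.1, 0.6, 0], [0, 0, 0], 0.3],
    [[0, 0, 0], [0, 0, 0], 0.3],
    [[0, 0, 0], [0, 0, 0], 0.3]
  ]
}}

```text
clock: 11.75
tool_pos: [0.5117, 0.0229, 0.2521]
tcp_rot: [0.125, -3.131, 0.002]
contact_force: [0.5, 0.5, -0.8]
width: 0.576
```

```bash
python3 -c "
from h import *
goto([.487,.115,.25],np.radians(93.7))
np.save('w5.npy',robot.camera_model('wrist')['pose'])
im=robot.grab_frame('wrist');cv2.imwrite('pics/w5.png',im[:,:,::-1])"
```

```text
t 11.75 tcp [0.5117 0.0229 0.2521] F [ 0.5  0.5 -0.8] w 0.576
shift units [0.87 4.69 0.11]
turn units [-0.01 -0.08  0.14] joints [ 0.05  0.11 -0.01  1.46 -0.   -0.03]
```

View pics/w5.png

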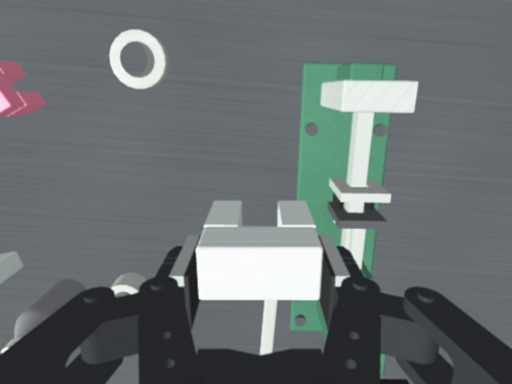

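```bash
python3 - <<'E'
import cv2,numpy as np
a=cv2.imread("pics/w5.png")
cv2.imwrite("pics/w5a.png",cv2.resize(a[55:145,295:425],None,fx=6,fy=6,interpolation=cv2.INTER_CUBIC))
cv2.imwrite("pics/w5b.png",cv2.resize(a[170:260,315:405],None,fx=6,fy=6,interpolation=cv2.INTER_CUBIC))
E
```

```text
(no output)
```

View pics/w5a.png

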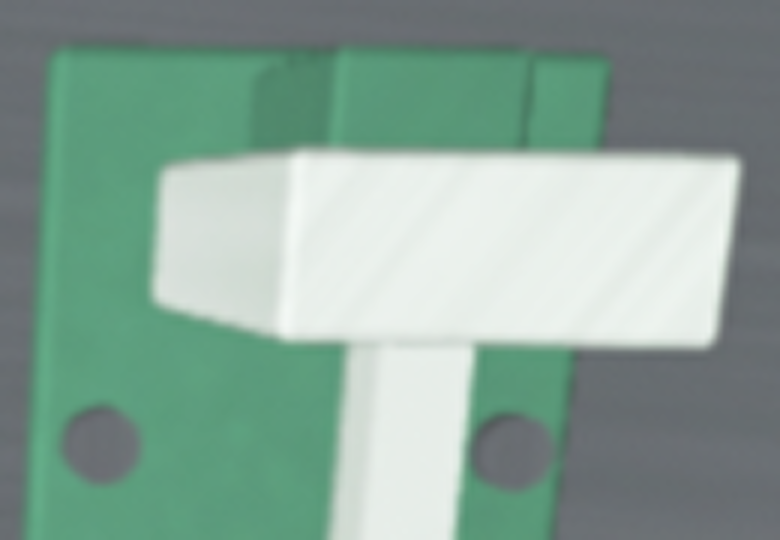

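View pics/w5b.png

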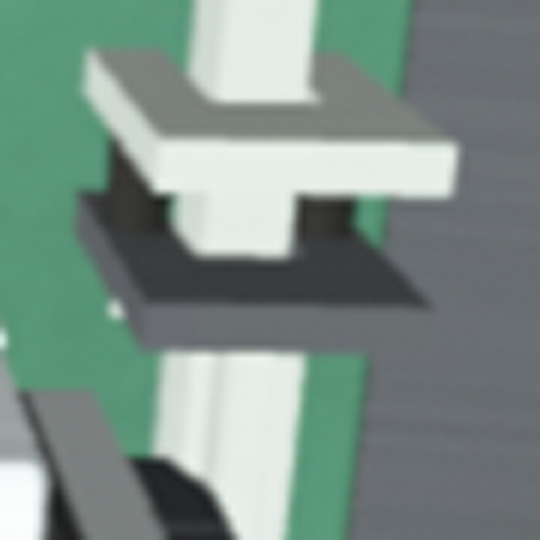

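```bash
cat > fit2.py <<'E'
from h import *
import runpy,io,contextlib
w=robot.camera_model("wrist");c5=dict(w,pose=np.load("w5.npy"))
a=lambda u,v:(295+u/6-.42,55+v/6-.42); b=lambda u,v:(315+u/6-.42,170+v/6-.42)
L=[((125,30,115),a(282,338)),((125,-30,115),a(716,347)),((170,50,14),a(52,50)),((170,-50,14),a(612,58))]
P=[((0,22,108),b(158,138)),((0,-22,108),b(459,145)),((0,22,54),b(90,50))]
def res(p):
    Q=np.array([l[0] for l in L])/1000; S=np.array([l[0] for l in P])/1000; S[:,0]=p[3]
    return proj(place(np.vstack([Q,S]),*p[:3]),c5)-np.array([l[1] for l in L+P])
f=least_squares(lambda p:res(p).ravel(),[.576,.12,3.206,.055]);print(f.x,np.degrees(f.x[2]),"\n",res(f.x).round(1).tolist())
x=f.x
# bar edge check at w5a row 540
for y in (7,-7):
    for X in (115,105,100,95): print(y,X,proj(place([[X/1000,y/1000,.083]],*x[:3]),c5).round(1)); 
print(a(362,540),a(455,540))
E
python3 fit2.py
```

```text
[0.57569367 0.12225148 3.20848641 0.05444522] 183.83273019305184 
 [[-1.2, 1.2], [0.8, 0.6], [-0.2, -0.9], [1.1, -1.2], [0.3, 0.4], [-0.2, -0.2], [-0.4, -0.3]]
7 115 [[356.8 121.3]]
7 105 [[355.7 132.4]]
7 100 [[355.2 137.9]]
7 95 [[354.7 143.3]]
-7 115 [[372.2 121.5]]
-7 105 [[371.  132.6]]
-7 100 [[370.4 138.1]]
-7 95 [[369.9 143.5]]
(354.9133333333333, 144.58) (370.4133333333333, 144.58)
```

Emit:
{"method": "carry_out", "body": {
  "increments": [
    [[0.2, 1, 0], [0, -0.05, 0.1], 0.3],
    [[0.2, 1, 0], [0, 0, 0.1], 0.3],
    [[0.2, 1, 0], [0, 0, 0], 0.3],
    [[0.2, 1, 0], [0, 0, 0], 0.3],
    [[0, 0.5, 0.6], [0, 0, 0], 0.3]
  ]
}}

```text
clock: 12.3
tool_pos: [0.4919, 0.1089, 0.2405]
tcp_rot: [0.075, -3.14, 0.004]
contact_force: [0.3, -0.7, -2.0]
width: 0.579
```

Emit:
{"method": "carry_out", "body": {
  "increments": [
    [[0, 0, 0.7], [0, 0, 0], 0.3],
    [[0, 0, 0.5], [0, 0, 0], 0.3],
    [[0, 0, 0], [0, 0, 0], 0.3],
    [[0, 0, 0], [0, 0, 0], 0.3]
  ]
}}

```text
clock: 12.7
tool_pos: [0.4919, 0.1075, 0.2116]
tcp_rot: [0.073, -3.137, 0.007]
contact_force: [-0.5, -0.3, -1.7]
width: 0.575
```

```bash
python3 -c "
from h import *
goto([.488,.1163,.15],np.radians(93.83))
np.save('w6.npy',robot.camera_model('wrist')['pose'])
im=robot.grab_frame('wrist');cv2.imwrite('pics/w6.png',im[:,:,::-1])
cv2.imwrite('pics/w6a.png',cv2.resize(im[120:320,180:340,::-1],None,fx=3,fy=3,interpolation=cv2.INTER_CUBIC))"
```

```text
t 12.7 tcp [0.4919 0.1075 0.2116] F [-0.5 -0.3 -1.7] w 0.575
shift units [0.16 0.46 3.08]
turn units [-0.04 -0.04 -0.19] joints [ 0.22  0.09 -0.12  1.36 -0.    0.17]
```

View pics/w6.png

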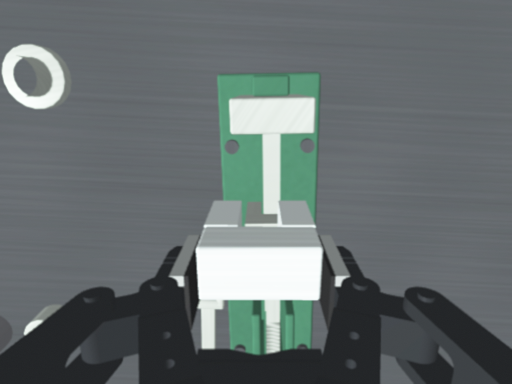

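View pics/w6a.png

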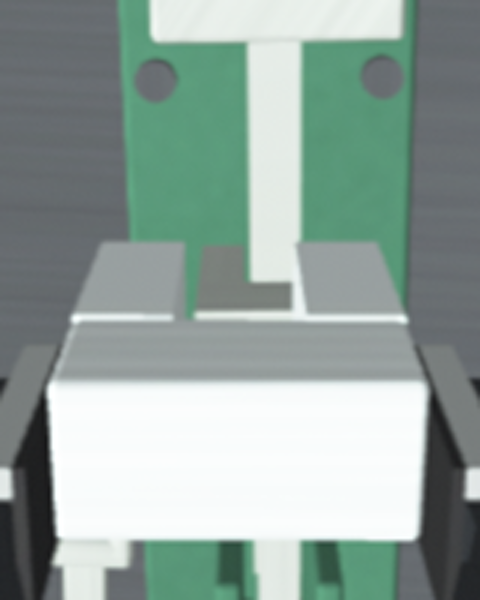

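```bash
cat > fit3.py <<'E'
from h import *
w=robot.camera_model("wrist");c=dict(w,pose=np.load("w6.npy"))
a=lambda u,v:(180+u/3-.33,120+v/3-.33)
L=[((125,30,115),a(151,41)),((125,-30,115),a(403,37)),((170,50,14),(219.5,75)),((170,-50,14),(320,73.5))]
def res(p):
    Q=np.array([l[0] for l in L])/1000
    return proj(place(Q,*p[:3]),c)-np.array([l[1] for l in L])
f=least_squares(lambda p:res(p).ravel(),[.576,.12,3.206]);x=f.x;print(x,np.degrees(x[2]),res(x).round(1).tolist())
print("tgt 88",place([[.088,0,0]],*x))
for X in (115,110,80):
    print(X,[proj(place([[X/1000,y/1000,.083]],*x[:3]),c)[0].round(1).tolist() for y in (7,-7)])
print(a(248,43),a(301,43),a(249,242),a(299,242))
# yoke in tool frame: front leg bottoms & crown corners
y=[((-12,-25,0),a(101,242)),((-12,25,0),a(379,242)),((12,25,56),a(425,540)),((12,-25,56),a(52,538)),((-12,-25,56),a(50,383)),((-12,25,56),a(426,380))]
from fity import fit
yx,r=fit([(c,[((-l[0][0],-l[0][1],l[0][2]),l[1]) for l in y])],[.49,.108,3.2,.056]);
def res2(p):
    Q=np.array([l[0] for l in y],float)/1000
    return proj(place(Q,p[0],p[1],p[2],p[3]),c)-np.array([l[1] for l in y])
for a0 in (0,np.pi):
    g=least_squares(lambda p:res2(p).ravel(),[.49,.108,a0,.18]);print("yoke",g.x,np.degrees(g.x[2]),np.abs(res2(g.x)).max())
E
python3 fit3.py
```

```text
[0.57549186 0.12132646 3.19635419] 183.1376046774204 [[-0.1, 1.1], [1.1, 1.8], [-2.9, -2.0], [1.6, -1.5]]
tgt 88 [[0.48762378 0.11650985 0.        ]]
115 [[262.4, 141.4], [279.8, 141.2]]
110 [[262.4, 147.5], [279.7, 147.4]]
80 [[262.6, 183.3], [279.4, 183.1]]
(262.3366666666667, 134.00333333333333) (280.00333333333333, 134.00333333333333) (262.67, 200.33666666666667) (279.3366666666667, 200.33666666666667)
yoke [0.49099616 0.10748915 0.04972328 0.17779716] 2.8489342820602395 1.3863880678241571
yoke [0.49099616 0.10748915 0.04972328 0.17779716] 2.8489343323678127 1.3863880699557853
```

Emit:
{"method": "carry_out", "body": {
  "increments": [
    [[0.16, 0.47, 0.4], [0, -0.04, -0.12], 0.3],
    [[0, 0, 0.7], [0, 0, 0], 0.3],
    [[0, 0, 0.7], [0, 0, 0], 0.3],
    [[0, 0, 0.5], [0, 0, 0], 0.3],
    [[0, 0, 0], [0, 0, 0], 0.3]
  ]
}}

```text
clock: 13.25
tool_pos: [0.4888, 0.118, 0.1646]
tcp_rot: [-0.094, 3.136, -0.004]
contact_force: [0.1, 0.1, -1.6]
width: 0.574
```

```bash
python3 -c "
from h import *
goto([.488,.1165,.125],np.radians(93.4))
np.save('w7.npy',robot.camera_model('wrist')['pose'])
im=robot.grab_frame('wrist')
cv2.imwrite('pics/w7a.png',cv2.resize(im[70:320,160:360,::-1],None,fx=2.4,fy=2.4,interpolation=cv2.INTER_CUBIC))"
```

```text
t 13.25 tcp [0.4888 0.118  0.1646] F [ 0.1  0.1 -1.6] w 0.574
shift units [ 0.05 -0.07  1.98]
turn units [-0.02  0.04  0.01] joints [ 0.24  0.09 -0.23  1.25 -0.    0.18]
```

View pics/w7a.png

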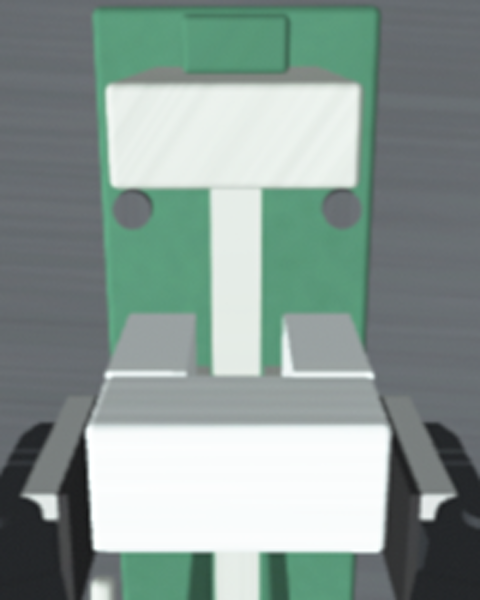

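Emit:
{"method": "carry_out", "body": {
  "increments": [
    [[0.03, -0.06, 0.4], [0, 0.03, 0], 0.3],
    [[0, 0, 0.6], [0, 0, 0], 0.3],
    [[0, 0, 0.6], [0, 0, 0], 0.3],
    [[0, 0, 0.2], [0, 0, 0], 0.3],
    [[0, 0, 0], [0, 0, 0], 0.3]
  ]
}}

```text
clock: 13.8
tool_pos: [0.4893, 0.1169, 0.1274]
tcp_rot: [-0.094, 3.137, -0.003]
contact_force: [-0.5, -0.6, -2.5]
width: 0.576
```

```bash
python3 -c "
from h import *
goto([.488,.1165,.0815],np.radians(93.4))
im=robot.grab_frame('wrist')
cv2.imwrite('pics/w8a.png',cv2.resize(im[70:320,160:360,::-1],None,fx=2.4,fy=2.4,interpolation=cv2.INTER_CUBIC))"
```

```text
t 13.8 tcp [0.4893 0.1169 0.1274] F [-0.5 -0.6 -2.5] w 0.576
shift units [ 0.07 -0.01  2.29]
turn units [-0.02  0.03  0.01] joints [ 0.24  0.1  -0.29  1.17 -0.    0.18]
```

View pics/w8a.png

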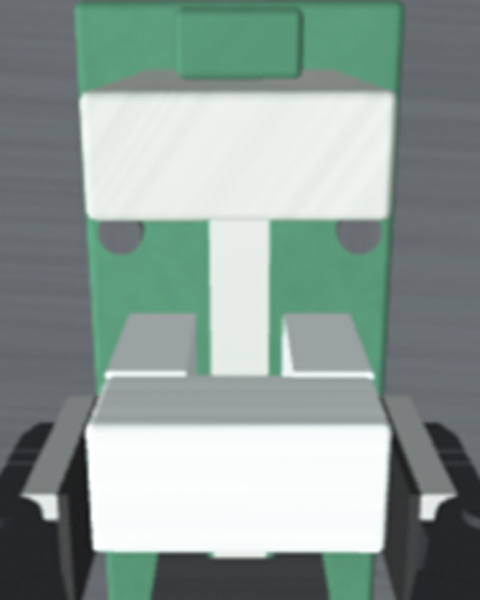

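Emit:
{"method": "carry_out", "body": {
  "increments": [
    [[0, 0, 0.4], [0, 0.02, 0], 0.3],
    [[0, 0, 0.5], [0, 0, 0], 0.3],
    [[0, 0, 0.4], [0, 0, 0], 0.3],
    [[0, 0, 0.3], [0, 0, 0], 0.3],
    [[0, 0, 0], [0, 0, 0], 0.3]
  ]
}}

```text
clock: 14.35
tool_pos: [0.4898, 0.1169, 0.0932]
tcp_rot: [-0.094, 3.138, -0.003]
contact_force: [-0.6, -0.7, -1.7]
width: 0.581
```

Emit:
{"method": "carry_out", "body": {
  "increments": [
    [[0, 0, 0.2], [0, 0, 0], 0.3],
    [[0, 0, 0.15], [0, 0, 0], 0.3],
    [[0, 0, 0], [0, 0, 0], 0.3]
  ]
}}

```text
clock: 14.65
tool_pos: [0.4899, 0.1169, 0.0857]
tcp_rot: [-0.094, 3.138, -0.003]
contact_force: [0.5, -0.1, -1.8]
width: 0.577
```

Now small steps until the weight is taken up.

Emit:
{"method": "carry_out", "body": {
  "increments": [
    [[0, 0, 0.08], [0, 0, 0], 0.3],
    [[0, 0, 0], [0, 0, 0], 0.3]
  ]
}}

```text
clock: 14.85
tool_pos: [0.4901, 0.117, 0.0843]
tcp_rot: [-0.094, 3.137, -0.003]
contact_force: [0.2, -0.8, -0.9]
width: 0.572
```

Emit:
{"method": "carry_out", "body": {
  "increments": [
    [[0, 0, 0.06], [0, 0, 0], 0.3],
    [[0, 0, 0], [0, 0, 0], 0.3]
  ]
}}

```text
clock: 15.05
tool_pos: [0.4903, 0.117, 0.0834]
tcp_rot: [-0.094, 3.137, -0.002]
contact_force: [0.7, 1.0, -1.2]
width: 0.573
```

Emit:
{"method": "carry_out", "body": {
  "increments": [
    [[0, 0, 0.06], [0, 0, 0], 0.3],
    [[0, 0, 0], [0, 0, 0], 0.3]
  ]
}}

```text
clock: 15.25
tool_pos: [0.4905, 0.1171, 0.0822]
tcp_rot: [-0.095, 3.136, -0.002]
contact_force: [-0.4, 0.7, -1.7]
width: 0.574
```

Emit:
{"method": "carry_out", "body": {
  "increments": [
    [[0, 0, 0.06], [0, 0, 0], 0.3],
    [[0, 0, 0], [0, 0, 0], 0.3]
  ]
}}

```text
clock: 15.45
tool_pos: [0.4906, 0.1171, 0.081]
tcp_rot: [-0.094, 3.136, -0.002]
contact_force: [-0.9, -0.7, -2.5]
width: 0.574
```

Emit:
{"method": "carry_out", "body": {
  "increments": [
    [[0, 0, 0.06], [0, 0, 0], 0.3],
    [[0, 0, 0], [0, 0, 0], 0.3]
  ]
}}

```text
clock: 15.65
tool_pos: [0.4908, 0.1171, 0.0812]
tcp_rot: [-0.094, 3.135, -0.002]
contact_force: [0.4, 0.3, -1.0]
width: 0.579
```

Emit:
{"method": "carry_out", "body": {
  "increments": [
    [[0, 0, 0.06], [0, 0, 0], 0.3],
    [[0, 0, 0], [0, 0, 0], 0.3]
  ]
}}

```text
clock: 15.85
tool_pos: [0.4911, 0.1172, 0.081]
tcp_rot: [-0.094, 3.134, -0.001]
contact_force: [0.1, 0.7, -1.7]
width: 0.575
```

Emit:
{"method": "carry_out", "body": {
  "increments": [
    [[0, 0, 0.06], [0, 0, 0], 0.3],
    [[0, 0, 0], [0, 0, 0], 0.3]
  ]
}}

```text
clock: 16.05
tool_pos: [0.4913, 0.1173, 0.081]
tcp_rot: [-0.094, 3.132, -0.001]
contact_force: [0.3, 0.3, -1.2]
width: 0.573
```

Emit:
{"method": "carry_out", "body": {
  "increments": [
    [[0, 0, 0.15], [0, 0, 0], 0.3]
  ]
}}

```text
clock: 16.15
tool_pos: [0.4916, 0.1173, 0.0807]
tcp_rot: [-0.094, 3.131, -0.001]
contact_force: [-15.6, -4.9, 43.7]
width: 0.576
```

```bash
python3 -c "
from h import *
goto([.488,.1165,.0815],np.radians(93.4))
im=robot.grab_frame('scene')
cv2.imwrite('pics/s2.png',cv2.resize(im[140:300,330:450,::-1],None,fx=4.5,fy=3.7*4.5/4.5,interpolation=cv2.INTER_CUBIC))
im=robot.grab_frame('wrist')
cv2.imwrite('pics/w9.png',im[:,:,::-1])"
```

```text
t 16.15 tcp [0.4916 0.1173 0.0807] F [-15.6  -4.9  43.7] w 0.576
shift units [ 0.18 -0.03 -0.04]
turn units [-0.01  0.09  0.01] joints [ 0.24  0.13 -0.37  1.06 -0.    0.18]
```

View pics/s2.png

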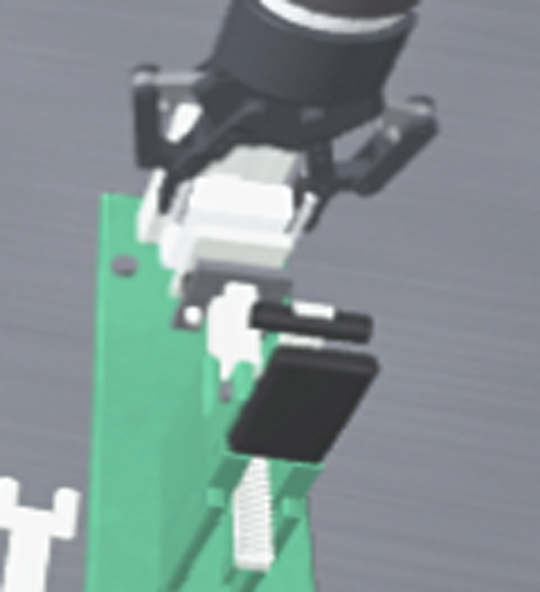

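View pics/w9.png

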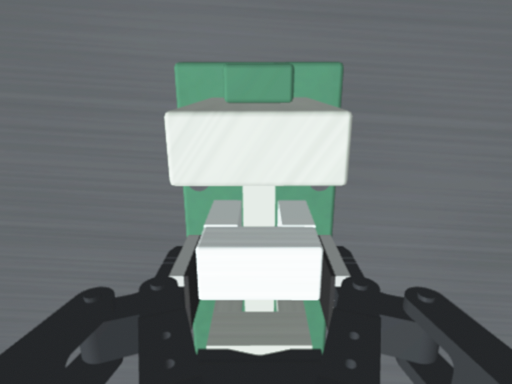

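Emit:
{"method": "carry_out", "body": {
  "increments": [
    [[0, 0, -0.02], [0, 0, 0], 0.3],
    [[0, 0, 0], [0, 0, 0], 0.3]
  ]
}}

```text
clock: 16.45
tool_pos: [0.4919, 0.1174, 0.0819]
tcp_rot: [-0.094, 3.129, 0.0]
contact_force: [0.5, -0.8, -1.3]
width: 0.572
```

Emit:
{"method": "carry_out", "body": {
  "increments": [
    [[0, 0, 0], [0, 0, 0], 0.65],
    [[0, 0, 0], [0, 0, 0], 0.75],
    [[0, 0, 0], [0, 0, 0], 0.85],
    [[0, 0, 0], [0, 0, 0], 0.95],
    [[0, 0, 0], [0, 0, 0], 1]
  ]
}}

```text
clock: 16.95
tool_pos: [0.4918, 0.1174, 0.0802]
tcp_rot: [-0.094, 3.13, -0.0]
contact_force: [-0.6, 0.1, 0.3]
width: 1.0
```

```bash
python3 -c "
from h import *
goto([.488,.1165,.0815],np.radians(93.4))
im=robot.grab_frame('wrist')
cv2.imwrite('pics/w10.png',im[:,:,::-1])"
```

```text
t 16.95 tcp [0.4918 0.1174 0.0802] F [-0.6  0.1  0.3] w 1.0
shift units [ 0.19 -0.03 -0.06]
turn units [-0.01  0.09  0.01] joints [ 0.24  0.13 -0.37  1.06 -0.    0.18]
```

View pics/w10.png

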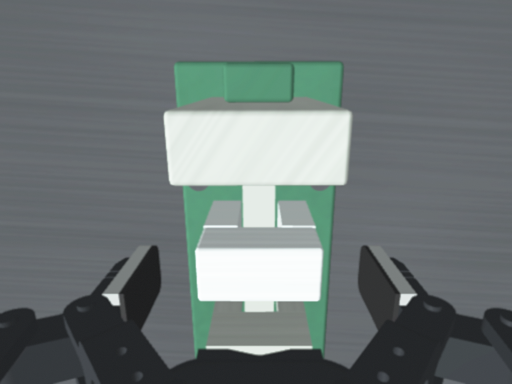

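Emit:
{"method": "carry_out", "body": {
  "increments": [
    [[0, 0, -0.4], [0, 0, 0], 1],
    [[0, 0, -0.8], [0, 0, 0], 1],
    [[0, 0, -1], [0, 0, 0], 1],
    [[0, 0, -1], [0, 0, 0], 1],
    [[0, 0, -1], [0, 0, 0], 1]
  ]
}}

```text
clock: 17.5
tool_pos: [0.489, 0.1169, 0.166]
tcp_rot: [-0.094, 3.136, -0.002]
contact_force: [-0.4, 0.1, 0.6]
width: 1.002
```

Emit:
{"method": "carry_out", "body": {
  "increments": [
    [[0, 0, -1], [0, 0, -1], 1],
    [[0, 0, -1], [0, 0, -1], 1],
    [[0, 0, -1], [0, 0, -1], 1],
    [[0, 0, -1], [0, 0, -1], 1],
    [[0, 0, -1], [0, 0, -1], 1]
  ]
}}

```text
clock: 18.0
tool_pos: [0.488, 0.1169, 0.2739]
tcp_rot: [-0.931, 2.993, -0.004]
contact_force: [0.0, 0.1, -1.2]
width: 0.998
```

Emit:
{"method": "carry_out", "body": {
  "increments": [
    [[0, 0, 0], [0, 0, -1], 1],
    [[0, 0, 0], [0, 0, -1], 1],
    [[0, 0, 0], [0, 0, -1], 1],
    [[0, 0, 0], [0, 0, -1], 1],
    [[0, 0, 0], [0, 0, -1], 1]
  ]
}}

```text
clock: 18.5
tool_pos: [0.4892, 0.1172, 0.2819]
tcp_rot: [-1.699, 2.623, -0.013]
contact_force: [0.2, -0.5, -0.2]
width: 0.999
```

```bash
python3 -c "
from h import *
print(goto([.682,.128,.25],np.radians(183.4)).round(2))
im=robot.grab_frame('top')
cv2.imwrite('pics/t2.png',im[:,:,::-1]);cv2.imwrite('pics/t2a.png',cv2.resize(im[115:270,95:195,::-1],None,fx=3.8,fy=3.8,interpolation=cv2.INTER_CUBIC))"
```

```text
t 18.5 tcp [0.4892 0.1172 0.2819] F [ 0.2 -0.5 -0.2] w 0.999
shift units [-4.42 -8.55  1.77]
turn units [-0.16  0.05 -4.59] joints [ 0.24  0.08  0.01  1.49 -0.   -0.91]
[[-0.41 -0.91  0.02]
 [-0.91  0.41  0.  ]
 [-0.01 -0.02 -1.  ]]
```

View pics/t2a.png

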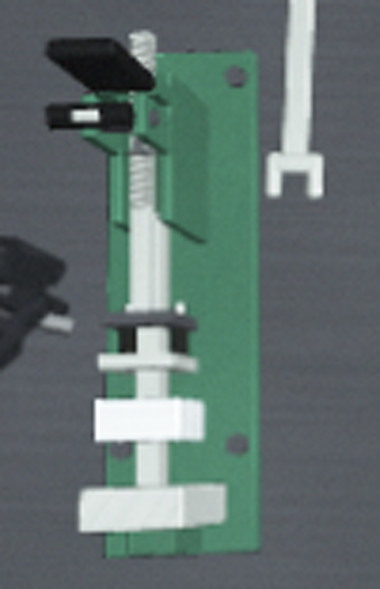

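Emit:
{"method": "carry_out", "body": {
  "increments": [
    [[0, 0, 0], [-0.15, 0, -1], 1],
    [[0, 0, 0], [0, 0, -1], 1],
    [[0, 0, 0], [0, 0, -1], 1],
    [[0, 0, 0], [0, 0, -1], 1],
    [[0, 0, 0], [0, 0, -0.6], 1]
  ]
}}

```text
clock: 19.05
tool_pos: [0.4889, 0.1172, 0.2849]
tcp_rot: [-2.295, 2.132, 0.003]
contact_force: [0.3, 0.3, 0.3]
width: 1.003
```

```bash
python3 -c "
from h import *
print(goto([.6719,.1275,.26],np.radians(183.4)).round(2))"
```

```text
t 19.05 tcp [0.4889 0.1172 0.2849] F [0.3 0.3 0.3] w 1.003
shift units [ 0.17 -9.16  1.29]
turn units [-0.05  0.08  0.14] joints [ 0.23  0.08  0.03  1.51  0.01 -1.41]
[[ 0.07 -1.    0.01]
 [-1.   -0.07  0.01]
 [-0.01 -0.01 -1.  ]]
```

Emit:
{"method": "carry_out", "body": {
  "increments": [
    [[0, -1, 0], [0, 0.08, 0.1], 1],
    [[0, -1, 0], [0, 0, 0], 1],
    [[0, -1, 0], [0, 0, 0], 1],
    [[0, -1, 0], [0, 0, 0], 1],
    [[0, -1, 0], [0, 0, 0], 1]
  ]
}}

```text
clock: 19.55
tool_pos: [0.5896, 0.1234, 0.2901]
tcp_rot: [-2.275, 2.156, -0.01]
contact_force: [-0.4, -0.9, 0.2]
width: 0.998
```

Emit:
{"method": "carry_out", "body": {
  "increments": [
    [[0, -0.9, 0], [0, 0, 0], 1],
    [[0, -0.9, 0], [0, 0, 0], 1],
    [[0, 0, 0], [0, 0, 0], 1],
    [[0, 0, 0], [0, 0, 0], 1]
  ]
}}

```text
clock: 19.95
tool_pos: [0.6284, 0.1253, 0.2903]
tcp_rot: [-2.267, 2.165, -0.01]
contact_force: [-0.8, 0.4, 0.6]
width: 1.0
```

```bash
python3 -c "
from h import *
print(goto([.6719,.1275,.26],np.radians(183.4)).round(2))
np.save('w11.npy',robot.camera_model('wrist')['pose'])
im=robot.grab_frame('wrist')
cv2.imwrite('pics/w11.png',im[:,:,::-1])"
```

```text
t 19.95 tcp [0.6284 0.1253 0.2903] F [-0.8  0.4  0.6] w 1.0
shift units [-0.01 -2.16  1.53]
turn units [-0.09  0.   -0.13] joints [ 0.2   0.36  0.39  1.59 -0.   -1.42]
[[ 0.05 -1.    0.01]
 [-1.   -0.05  0.  ]
 [-0.   -0.01 -1.  ]]
```

View pics/w11.png

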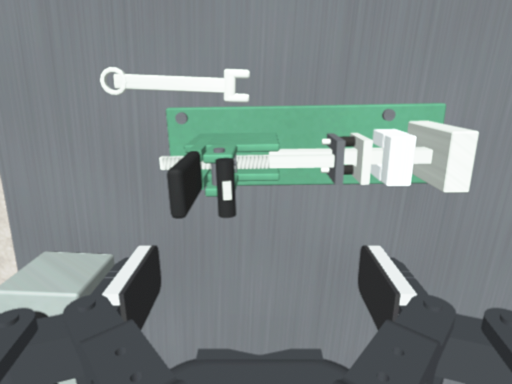

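```bash
python3 - <<'E'
import cv2
a=cv2.imread("pics/w11.png")
cv2.imwrite("pics/w11a.png",cv2.resize(a[130:230,150:270],None,fx=6,fy=6,interpolation=cv2.INTER_CUBIC))
cv2.imwrite("pics/w11b.png",cv2.resize(a[110:200,310:480],None,fx=4.5,fy=4.5,interpolation=cv2.INTER_CUBIC))
E
```

```text
(no output)
```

View pics/w11a.png

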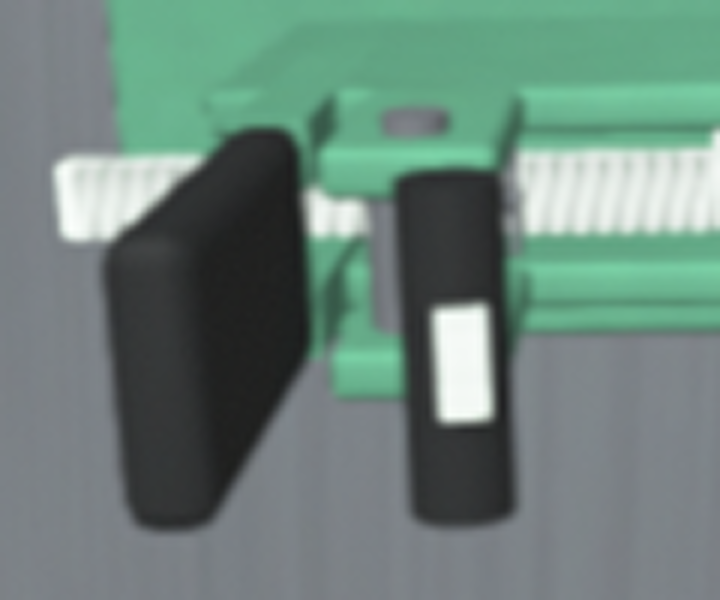

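View pics/w11b.png

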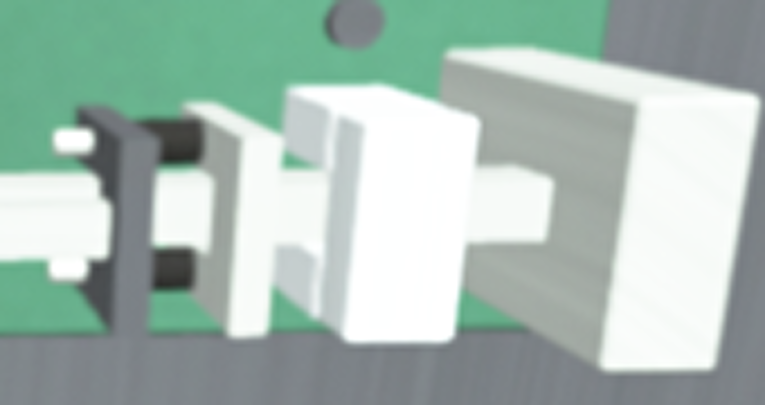

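```bash
python3 - <<'E'
from h import *
c=dict(robot.camera_model("wrist"),pose=np.load("w11.npy"))
p=[.5756,.1218,np.radians(183.45)]
a=lambda q:(((np.array(q)-[150,130])+.42)*6).round(0).tolist()
for P in [(-120,-19,205),(-108,-19,205),(-120,19,205),(-108,19,205),(-80,22,187),(-80,-22,187),(-80,0,194)]:
    print(P,a(proj(place([np.array(P)/1000],*p),c)[0]))
E
```

```text
(-120, -19, 205) [114.0, 541.0]
(-108, -19, 205) [213.0, 540.0]
(-120, 19, 205) [84.0, 235.0]
(-108, 19, 205) [188.0, 234.0]
(-80, 22, 187) [446.0, 173.0]
(-80, -22, 187) [461.0, 507.0]
(-80, 0, 194) [448.0, 361.0]
```

Emit:
{"method": "carry_out", "body": {
  "increments": [
    [[0, -1, 0.2], [-0.09, 0, -0.1], 1],
    [[0, -1, 0.2], [0, 0, 0], 1],
    [[0, -0.3, 0.3], [0, 0, 0], 1],
    [[0, 0, 0], [0, 0, 0], 1],
    [[0, 0, 0], [0, 0, 0], 1]
  ]
}}

```text
clock: 20.5
tool_pos: [0.671, 0.1278, 0.2792]
tcp_rot: [-2.282, 2.158, 0.0]
contact_force: [0.3, -0.1, -0.4]
width: 1.003
```

```bash
python3 -c "
from h import *
goto([.6719,.1276,.17],np.radians(183.45))"
```

```text
t 20.5 tcp [0.671  0.1278 0.2792] F [ 0.3 -0.1 -0.4] w 1.003
shift units [ 0.02 -0.04  5.46]
turn units [-0.    0.01 -0.04] joints [ 0.19  0.46  0.51  1.62  0.   -1.44]
```

Emit:
{"method": "carry_out", "body": {
  "increments": [
    [[0, -0.05, 0.5], [0, 0, 0], 1],
    [[0, 0, 1], [0, 0, 0], 1],
    [[0, 0, 1], [0, 0, 0], 1],
    [[0, 0, 0.5], [0, 0, 0], 1],
    [[0, 0, 0], [0, 0, 0], 1]
  ]
}}

```text
clock: 21.0
tool_pos: [0.6692, 0.128, 0.2188]
tcp_rot: [-2.28, 2.156, -0.003]
contact_force: [-0.2, 0.4, 0.9]
width: 1.003
```

```bash
python3 -c "
from h import *
goto([.6719,.1276,.17],np.radians(183.45))
im=robot.grab_frame('wrist')
cv2.imwrite('pics/w12.png',im[:,:,::-1])"
```

```text
t 21.0 tcp [0.6692 0.128  0.2188] F [-0.2  0.4  0.9] w 1.003
shift units [ 0.03 -0.12  2.44]
turn units [-0.04  0.01 -0.04] joints [ 0.19  0.43  0.34  1.47  0.   -1.44]
```

View pics/w12.png

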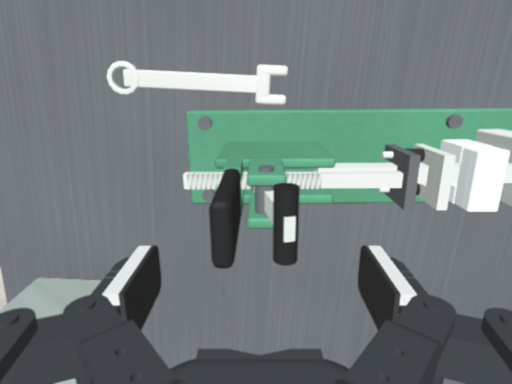

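Emit:
{"method": "carry_out", "body": {
  "increments": [
    [[0, -0.1, 0.5], [-0.04, 0, 0], 1],
    [[0, -0.02, 0.7], [0, 0, 0], 1],
    [[0, -0.02, 0.7], [0, 0, 0], 1],
    [[0, 0, 0.5], [0, 0, 0], 1],
    [[0, 0, 0], [0, 0, 0], 1]
  ]
}}

```text
clock: 21.55
tool_pos: [0.6744, 0.1286, 0.1727]
tcp_rot: [-2.279, 2.155, -0.004]
contact_force: [0.1, -0.6, -0.5]
width: 0.997
```

```bash
python3 -c "
from h import *
goto([.6719,.1276,.17],np.radians(183.45))
im=robot.grab_frame('wrist')
cv2.imwrite('pics/w13.png',im[:,:,::-1])"
```

```text
t 21.55 tcp [0.6744 0.1286 0.1727] F [ 0.1 -0.6 -0.5] w 0.997
shift units [0.04 0.13 0.13]
turn units [-0.06  0.02 -0.04] joints [ 0.19  0.44  0.25  1.37  0.   -1.44]
```

View pics/w13.png

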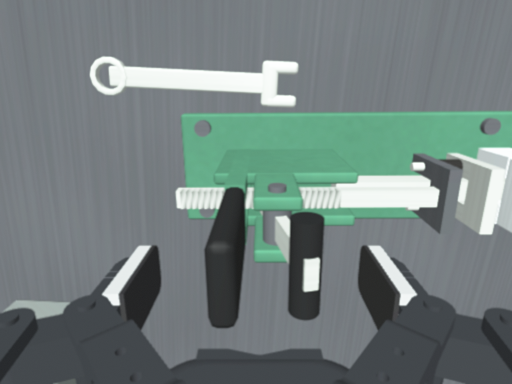

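Emit:
{"method": "carry_out", "body": {
  "increments": [
    [[-0.03, -0.3, 0.12], [-0.05, 0, 0], 0.9],
    [[0, 0, 0], [0, 0, 0], 0.8],
    [[0, 0, 0], [0, 0, 0], 0.7]
  ],
  "force": 20
}}

```text
clock: 21.9
tool_pos: [0.681, 0.1298, 0.1729]
tcp_rot: [-2.281, 2.156, 0.001]
contact_force: [-5.4, 0.2, 1.0]
width: 0.702
```

Emit:
{"method": "carry_out", "body": {
  "increments": [
    [[0, 0, 0], [0, 0, 0], 0.6],
    [[0, 0, 0], [0, 0, 0], 0.5],
    [[0, 0, 0], [0, 0, 0], 0.4],
    [[0, 0, 0], [0, 0, 0], 0.33],
    [[0, 0, 0], [0, 0, 0], 0.33]
  ]
}}

```text
clock: 22.4
tool_pos: [0.6806, 0.1298, 0.1734]
tcp_rot: [-2.282, 2.157, 0.002]
contact_force: [-5.7, -0.0, -1.2]
width: 0.33
```

```bash
python3 -c "
from h import *
goto([.6804,.128,.17],np.radians(183.45))
im=robot.grab_frame('wrist')
cv2.imwrite('pics/w14.png',im[:,:,::-1])"
```

```text
t 22.4 tcp [0.6806 0.1298 0.1734] F [-5.7 -0.  -1.2] w 0.33
shift units [0.09 0.01 0.17]
turn units [-0.    0.02 -0.04] joints [ 0.19  0.46  0.27  1.39  0.   -1.44]
```

View pics/w14.png

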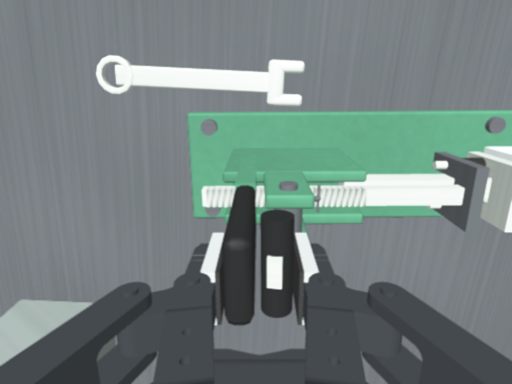

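Emit:
{"method": "carry_out", "body": {
  "increments": [
    [[0, 0, 0], [0, 0, 0], 0.7],
    [[0, 0, 0], [0, 0, 0], 0.82],
    [[0, 0, 0], [0, 0, 0], 0.82],
    [[0, 0, 0], [0, 0, 0], 0.82],
    [[0, 0, 0], [0, 0, 0], 0.82]
  ]
}}

```text
clock: 22.95
tool_pos: [0.681, 0.1299, 0.1745]
tcp_rot: [-2.281, 2.156, 0.001]
contact_force: [-0.6, 0.6, 0.2]
width: 0.818
```

```bash
python3 -c "
from h import *
goto([.6804,.128,.17],np.radians(183.45))
np.save('w15.npy',robot.camera_model('wrist')['pose'])
im=robot.grab_frame('wrist')
cv2.imwrite('pics/w15.png',im[:,:,::-1])"
```

```text
t 22.95 tcp [0.681  0.1299 0.1745] F [-0.6  0.6  0.2] w 0.818
shift units [0.09 0.03 0.23]
turn units [-0.02  0.02 -0.04] joints [ 0.19  0.46  0.28  1.39  0.   -1.44]
```

View pics/w15.png

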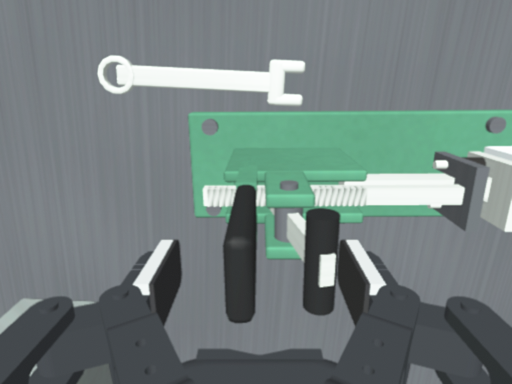

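```bash
cat >> h.py <<'E'
CL=[.5756,.1218,np.radians(183.45)]
def clampx(u,pose,y,z,x0=-.1):
    c=dict(robot.camera_model("wrist"),pose=pose)
    return least_squares(lambda q:proj(place([[q[0],y,z]],*CL),c)[0,:1]-u,[x0]).x[0]*1000
E
python3 - <<'E'
from h import *
for z in (.068,.074,.083): print(z,clampx(159.3,np.load('w11.npy'),0,z),clampx(204.5,np.load('w15.npy'),0,z))
im=cv2.imread('pics/w15.png');cv2.imwrite('pics/w15a.png',cv2.resize(im[140:240,190:260],None,fx=6,fy=6,interpolation=cv2.INTER_CUBIC))
cv2.imwrite('pics/w15b.png',cv2.resize(im[130:250,392:512],None,fx=5,fy=5,interpolation=cv2.INTER_CUBIC))
E
```

```text
0.068 -165.04820713789053 -148.05783857269654
0.074 -163.28894143936137 -147.11612857466966
0.083 -160.6500008193904 -145.7034961985998
```

View pics/w15a.png

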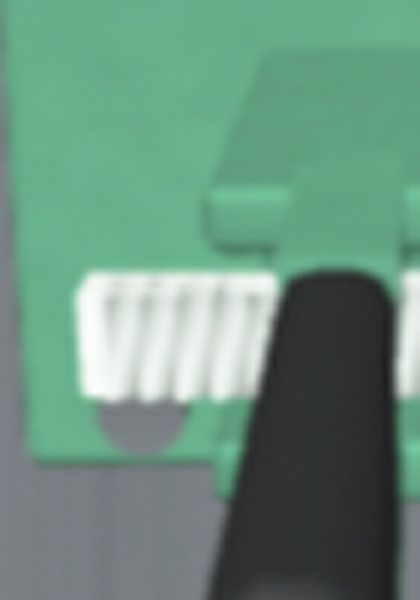

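View pics/w15b.png

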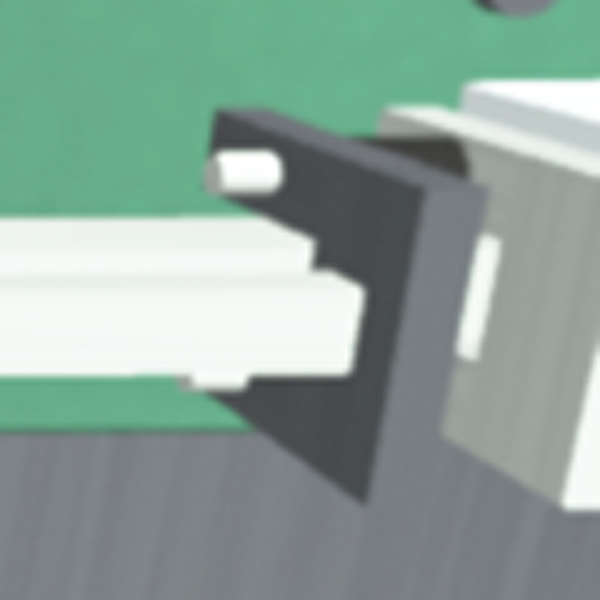

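```bash
python3 - <<'E'
from h import *
p=np.load('w15.npy')
print("carriage front",clampx(392+487/5-.4,p,.022,.108,.04), "rear",clampx(392+422/5-.4,p,.022,.108,.04))
print("pad rear",clampx(392+598/5-.4,p,.022,.108,.05))
p=np.load('w11.npy'); print("before front",clampx(310+155/4.5-.4,p,.022,.108,.03),"rear",clampx(310+118/4.5-.4,p,.022,.108,.03),"pad rear",clampx(310+243/4.5-.4,p,.022,.108,.03),"face",clampx(310+282/4.5-.4,p,.022,.108,.03))
print("yoke",clampx(310+365/4.5-.4,p,.025,.105,.08),clampx(310+477/4.5-.4,p,.025,.105,.08), "stop",clampx(310+638/4.5-.4,p,.03,.115,.12))
E
```

```text
carriage front 38.54807102495613 rear 30.451247410771757
pad rear 52.34307184655417
before front 26.82866614046656 rear 18.969913092264544 pad rear 45.48850812219406 face 53.743477130262576
yoke 72.06963286491312 95.80554040201369 stop 123.7101270652545
```

Emit:
{"method": "carry_out", "body": {
  "increments": [
    [[0, 0, 0.06], [0, 0, 0], 0.7],
    [[0, 0, 0], [0, 0, 0], 0.55],
    [[0, 0, 0], [0, 0, 0], 0.42],
    [[0, 0, 0], [0, 0, 0], 0.33],
    [[0, 0, 0], [0, 0, 0], 0.33]
  ]
}}

```text
clock: 23.5
tool_pos: [0.6806, 0.1299, 0.1731]
tcp_rot: [-2.281, 2.155, 0.001]
contact_force: [-7.0, -0.9, 1.4]
width: 0.328
```

Emit:
{"method": "carry_out", "body": {
  "increments": [
    [[0, 0, 0], [0, 0, 0], 0.33],
    [[0, 0, 0], [0, 0, 0], 0.6],
    [[0, 0, 0], [0, 0, 0], 0.82],
    [[0, 0, 0], [0, 0, 0], 0.82],
    [[0, 0, 0], [0, 0, 0], 0.82]
  ]
}}

```text
clock: 24.0
tool_pos: [0.6803, 0.1299, 0.1727]
tcp_rot: [-2.282, 2.156, 0.002]
contact_force: [0.3, 0.3, -0.4]
width: 0.819
```

```bash
python3 -c "
from h import *
goto([.6804,.128,.17],np.radians(183.45))
np.save('w16.npy',robot.camera_model('wrist')['pose'])
im=robot.grab_frame('wrist')
cv2.imwrite('pics/w16.png',im[:,:,::-1])
cv2.imwrite('pics/w16b.png',cv2.resize(im[130:250,392:512,::-1],None,fx=5,fy=5,interpolation=cv2.INTER_CUBIC))"
```

```text
t 24.0 tcp [0.6803 0.1299 0.1727] F [ 0.3  0.3 -0.4] w 0.819
shift units [0.09 0.   0.13]
turn units [-0.01  0.02 -0.03] joints [ 0.19  0.46  0.27  1.39  0.   -1.44]
```

View pics/w16.png

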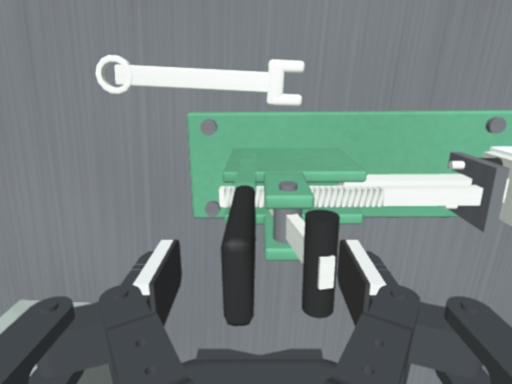

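Emit:
{"method": "carry_out", "body": {
  "increments": [
    [[0, 0, 0], [0, 0, 0], 0.7],
    [[0, 0, 0], [0, 0, 0], 0.55],
    [[0, 0, 0], [0, 0, 0], 0.42],
    [[0, 0, 0], [0, 0, 0], 0.33],
    [[0, 0, 0], [0, 0, 0], 0.33]
  ]
}}

```text
clock: 24.55
tool_pos: [0.6807, 0.13, 0.1739]
tcp_rot: [-2.281, 2.154, 0.0]
contact_force: [-7.7, -0.4, 2.6]
width: 0.331
```

Emit:
{"method": "carry_out", "body": {
  "increments": [
    [[0, 0, 0], [0, 0, 0], 0.33],
    [[0, 0, 0], [0, 0, 0], 0.6],
    [[0, 0, 0], [0, 0, 0], 0.82],
    [[0, 0, 0], [0, 0, 0], 0.82],
    [[0, 0, 0], [0, 0, 0], 0.82]
  ]
}}

```text
clock: 25.05
tool_pos: [0.6804, 0.13, 0.1736]
tcp_rot: [-2.282, 2.155, 0.001]
contact_force: [0.6, -0.2, 0.4]
width: 0.816
```

```bash
python3 -c "
from h import *
goto([.6804,.128,.17],np.radians(183.45))
np.save('w17.npy',robot.camera_model('wrist')['pose'])
im=robot.grab_frame('wrist')
cv2.imwrite('pics/w17.png',im[:,:,::-1])
im=robot.grab_frame('top')
cv2.imwrite('pics/t3a.png',cv2.resize(im[115:270,95:195,::-1],None,fx=3.8,fy=3.8,interpolation=cv2.INTER_CUBIC))"
```

```text
t 25.05 tcp [0.6804 0.13   0.1736] F [ 0.6 -0.2  0.4] w 0.816
shift units [0.1  0.01 0.18]
turn units [-0.02  0.02 -0.03] joints [ 0.19  0.45  0.27  1.39  0.   -1.44]
```

View pics/w17.png

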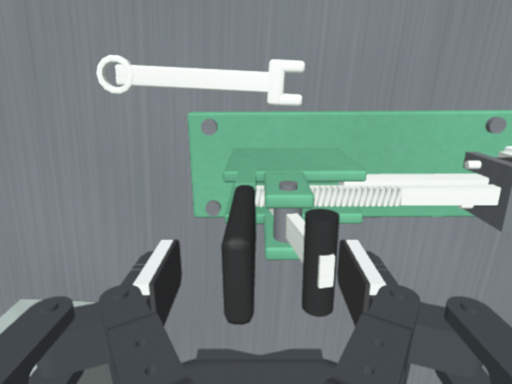

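View pics/t3a.png

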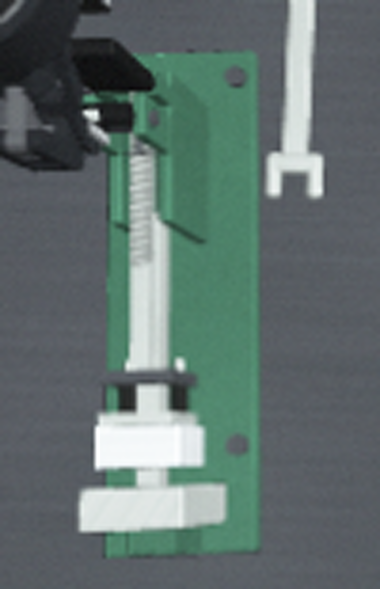

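Emit:
{"method": "carry_out", "body": {
  "increments": [
    [[0, 0, 0.04], [0, 0, 0], 0.7],
    [[0, 0, 0], [0, 0, 0], 0.6],
    [[0, 0, 0], [0, 0, 0], 0.5]
  ]
}}

```text
clock: 25.45
tool_pos: [0.6759, 0.1298, 0.174]
tcp_rot: [2.283, -2.155, -0.009]
contact_force: [-5.0, 0.1, 1.9]
width: 0.501
```

Emit:
{"method": "carry_out", "body": {
  "increments": [
    [[0, 0, 0], [0, 0, 0], 0.42],
    [[0, 0, 0], [0, 0, 0], 0.37],
    [[0, 0, 0], [0, 0, 0], 0.37]
  ]
}}

```text
clock: 25.75
tool_pos: [0.6788, 0.13, 0.175]
tcp_rot: [-2.282, 2.154, 0.002]
contact_force: [-4.3, 0.2, 3.2]
width: 0.373
```

Emit:
{"method": "carry_out", "body": {
  "increments": [
    [[0, 0, 0], [0, 0, 0], 0.33],
    [[0, 0, 0], [0, 0, 0], 0.33]
  ]
}}

```text
clock: 25.95
tool_pos: [0.6806, 0.1301, 0.1753]
tcp_rot: [-2.28, 2.152, -0.002]
contact_force: [-2.0, 0.7, 0.9]
width: 0.331
```

```bash
python3 -c "
from h import *
goto([.6804,.128,.17],np.radians(183.45))
np.save('w18.npy',robot.camera_model('wrist')['pose'])
im=robot.grab_frame('wrist')
cv2.imwrite('pics/w18.png',im[:,:,::-1])
im=robot.grab_frame('top')
cv2.imwrite('pics/t4a.png',cv2.resize(im[115:270,95:195,::-1],None,fx=3.8,fy=3.8,interpolation=cv2.INTER_CUBIC))"
```

```text
t 25.95 tcp [0.6806 0.1301 0.1753] F [-2.   0.7  0.9] w 0.331
shift units [0.11 0.02 0.26]
turn units [-0.05  0.03 -0.02] joints [ 0.19  0.45  0.27  1.39  0.   -1.44]
```

View pics/w18.png

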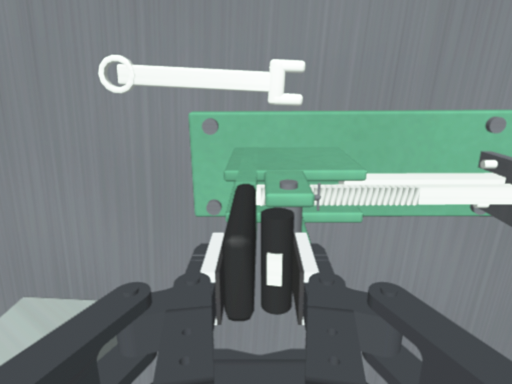

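View pics/t4a.png

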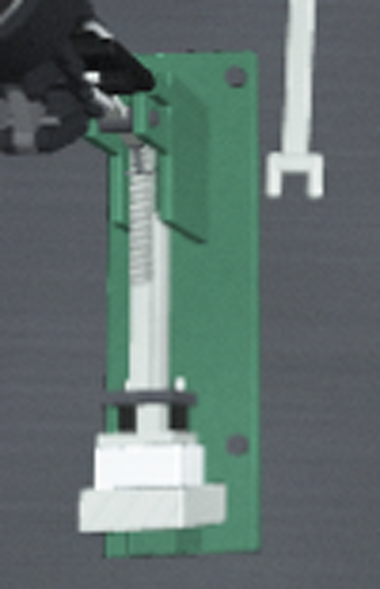

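Emit:
{"method": "carry_out", "body": {
  "increments": [
    [[0, 0, 0], [0, 0, 0], 0.6],
    [[0, 0, 0.1], [0, 0, 0], 0.82],
    [[0, 0, 0], [0, 0, 0], 0.82],
    [[0, 0, 0], [0, 0, 0], 0.82]
  ]
}}

```text
clock: 26.45
tool_pos: [0.6793, 0.13, 0.1724]
tcp_rot: [-2.282, 2.154, 0.001]
contact_force: [-0.3, 0.0, -0.7]
width: 0.819
```

```bash
python3 -c "
from h import *
goto([.6784,.128,.172],np.radians(183.45))
np.save('w19.npy',robot.camera_model('wrist')['pose'])
im=robot.grab_frame('wrist')
cv2.imwrite('pics/w19.png',im[:,:,::-1])
im=robot.grab_frame('top');cv2.imwrite('pics/t5.png',im[:,:,::-1])
cv2.imwrite('pics/t5a.png',cv2.resize(im[215:265,110:160,::-1],None,fx=11,fy=11,interpolation=cv2.INTER_CUBIC))"
```

```text
t 26.45 tcp [0.6793 0.13   0.1724] F [-0.3  0.  -0.7] w 0.819
shift units [0.1  0.05 0.02]
turn units [-0.02  0.03 -0.02] joints [ 0.19  0.45  0.27  1.38  0.   -1.44]
```

View pics/w19.png

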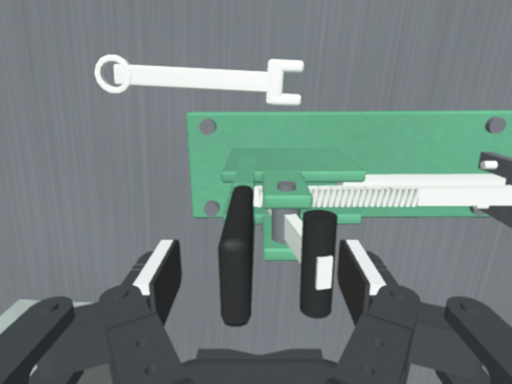

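View pics/t5a.png

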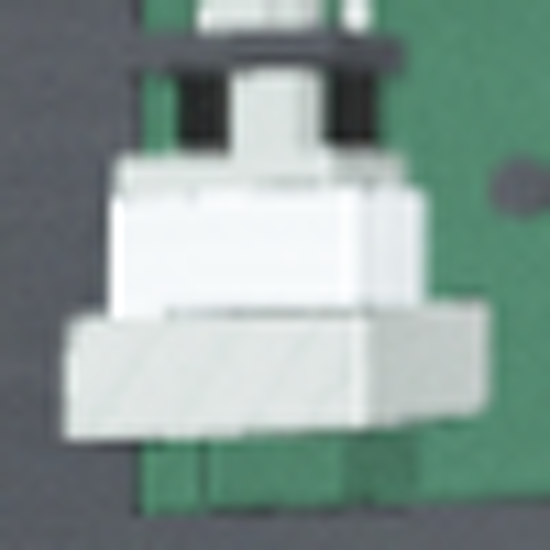

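Emit:
{"method": "carry_out", "body": {
  "increments": [
    [[0, 0, 0], [0, 0, 0], 0.7],
    [[0, 0, 0], [0, 0, 0], 0.6],
    [[0, 0, 0], [0, 0, 0], 0.52],
    [[0, 0, 0], [0, 0, 0], 0.46],
    [[0, 0, 0], [0, 0, 0], 0.46]
  ]
}}

```text
clock: 27.05
tool_pos: [0.6747, 0.1298, 0.174]
tcp_rot: [2.284, -2.155, -0.009]
contact_force: [1.9, 0.6, -2.0]
width: 0.467
```

Emit:
{"method": "carry_out", "body": {
  "increments": [
    [[0, 0, 0], [0, 0, 0], 0.44],
    [[0, 0, 0], [0, 0, 0], 0.44]
  ]
}}

```text
clock: 27.25
tool_pos: [0.6756, 0.1299, 0.1742]
tcp_rot: [-2.285, 2.155, 0.007]
contact_force: [-0.6, -0.3, 1.3]
width: 0.445
```

```bash
cat > look.py <<'E'
import sys
from h import *
n=sys.argv[1]
s=robot.read_state(); goto([.6784,.128,.172],np.radians(183.45))
cx=(s["tool_pos"][0]-CL[0])/np.cos(CL[2])*1000
h=s["width"]*42.5
print("centre clamp x",round(cx,1),"finger handle",round(cx-h,1),"roller front",round(cx+h,1))
np.save(n+'.npy',robot.camera_model('wrist')['pose'])
im=robot.grab_frame('wrist'); t=robot.grab_frame('top')
cv2.imwrite(f'pics/{n}.png',im[:,:,::-1]); cv2.imwrite(f'pics/{n}_t.png',t[:,:,::-1])
a=cv2.resize(im[140:230,412:512,::-1],None,fx=4,fy=4,interpolation=cv2.INTER_CUBIC)
b=cv2.resize(t[215:255,110:150,::-1],None,fx=9,fy=9,interpolation=cv2.INTER_CUBIC)
cv2.imwrite(f'pics/{n}_c.png',np.hstack([a,b]))
E
python3 look.py w20
```

```text
t 27.25 tcp [0.6756 0.1299 0.1742] F [-0.6 -0.3  1.3] w 0.445
shift units [ 0.1  -0.14  0.11]
turn units [ 0.03  0.03 -0.02] joints [ 0.19  0.45  0.27  1.39  0.   -1.44]
centre clamp x -100.2 finger handle -119.1 roller front -81.3
```

View pics/w20_c.png

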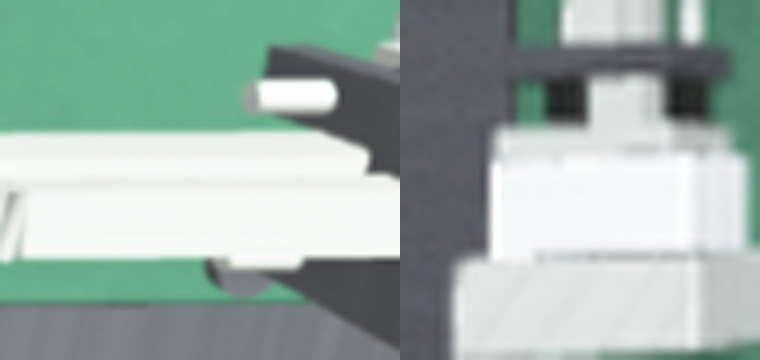

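```bash
cat > meas.py <<'E'
import cv2,numpy as np,sys
from scipy.optimize import brentq
# top: carriage dark plate position via column profile near left strip (cols 123..126), subpixel centroid
def cent(f):
    g=cv2.cvtColor(cv2.imread(f),cv2.COLOR_BGR2GRAY).astype(float)
    return g
def shift(f1,f2,box,rng):
    a=cent(f1);b=cent(f2);x0,x1,y0,y1=box
    T=cv2.resize(a[y0:y1,x0:x1],None,fx=8,fy=8,interpolation=cv2.INTER_CUBIC).astype(np.float32)
    S=cv2.resize(b[y0-2:y1+rng,x0-1:x1+1],None,fx=8,fy=8,interpolation=cv2.INTER_CUBIC).astype(np.float32)
    r=cv2.matchTemplate(S,T,cv2.TM_CCOEFF_NORMED);_,m,_,l=cv2.minMaxLoc(r)
    return l[1]/8-2,l[0]/8-1,m
if __name__=="__main__":
    for f in sys.argv[2:]:
        print(f,shift(sys.argv[1],f,(122,148,216,223),8))
E
python3 meas.py pics/t5.png pics/t5.png pics/w20_t.png
python3 - <<'E'
from h import *
t=robot.camera_model('top')
q=proj(place([[.06,0,.108],[.07,0,.108],[.08,0,.108],[.09,0,.108]],*CL),t);print(q)
E
```

```text
pics/t5.png (0.0, 0.0, 0.9998190999031067)
pics/w20_t.png (2.125, 0.0, 0.994652271270752)
[[129.60865801 214.14049406]
 [129.56868105 218.55064545]
 [129.52713072 222.97561666]
 [129.4839917  227.41563795]]
```

```bash
python3 - <<'E'
from meas import *
for b in ((121,146,229,233),(121,146,230,236)):
    print(shift('pics/t5.png','pics/w20_t.png',b,3))
a=cent('pics/t5.png')[212:248,140:144].mean(1);b=cent('pics/w20_t.png')[212:248,140:144].mean(1)
c=cent('pics/t5.png')[212:248,120:123].mean(1);d=cent('pics/w20_t.png')[212:248,120:123].mean(1)
e=cent('pics/top0.png')
for i in range(36): print(212+i,*(int(v[i]) for v in (a,b,c,d)))
E
```

```text
(0.0, 0.125, 0.961071252822876)
(0.0, 0.125, 0.9887575507164001)
212 112 113 94 95
213 113 113 91 92
214 149 149 85 85
215 177 176 85 86
216 183 184 87 89
217 145 184 92 89
218 89 184 96 88
219 81 150 94 91
220 72 93 96 94
221 55 81 87 94
222 44 75 85 94
223 44 58 90 88
224 45 45 89 86
225 45 43 90 90
226 44 43 92 91
227 44 44 92 91
228 116 112 102 101
229 177 175 163 162
230 193 193 203 202
231 192 191 204 204
232 228 229 208 206
233 243 244 235 236
234 243 243 248 248
235 242 242 247 247
236 242 242 247 247
237 243 243 248 247
238 243 243 248 248
239 243 242 248 248
240 243 243 248 248
241 243 243 248 248
242 226 226 250 250
243 193 193 248 247
244 225 225 227 227
245 223 223 228 228
246 223 222 227 227
247 222 222 226 225
```

```bash
python3 - <<'E'
from meas import *
a=cent('pics/top0.png')[192:218,140:144].mean(1);b=cent('pics/t2.png')[192:218,140:144].mean(1)
for i in range(26): print(192+i,int(a[i]),int(b[i]))
from h import *
t=robot.camera_model('top')
for x in (.028,.075): print(proj(place([[x,.02,.108],[x+.018,.02,.108],[x+.018,.02,.08]],*CL),t)[:,1])
E
```

```text
192 111 113
193 111 112
194 134 136
195 170 171
196 171 172
197 123 126
198 80 80
199 77 78
200 63 64
201 46 47
202 42 44
203 44 44
204 43 45
205 42 43
206 42 44
207 59 60
208 147 147
209 188 189
210 192 193
211 161 163
212 116 117
213 109 109
214 109 111
215 111 110
216 111 113
217 112 115
[199.81048431 207.66699253 208.6472205 ]
[220.42229084 228.40200632 228.71534495]
```

Emit:
{"method": "carry_out", "body": {
  "increments": [
    [[0, 0, 0], [0, 0, 0], 0.42],
    [[0, 0, 0], [0, 0, 0], 0.415]
  ]
}}

```text
clock: 27.55
tool_pos: [0.6767, 0.1299, 0.1744]
tcp_rot: [-2.284, 2.155, 0.005]
contact_force: [0.9, 0.1, 0.6]
width: 0.419
```

```bash
python3 look.py w21; python3 meas.py pics/t5.png pics/w20_t.png pics/w21_t.png; python3 - <<'E'
from meas import *
a=cent('pics/w21_t.png')[212:248,140:144].mean(1)
print([int(v) for v in a[6:20]])
E
```

```text
t 27.55 tcp [0.6767 0.1299 0.1744] F [0.9 0.1 0.6] w 0.419
shift units [ 0.1  -0.08  0.12]
turn units [ 0.01  0.03 -0.02] joints [ 0.19  0.45  0.27  1.39  0.   -1.44]
centre clamp x -101.2 finger handle -119.0 roller front -83.5
pics/w20_t.png (2.125, 0.0, 0.994652271270752)
pics/w21_t.png (2.75, 0.0, 0.9912155270576477)
[183, 178, 136, 80, 81, 69, 50, 44, 44, 44, 112, 175, 192, 192]
```

View pics/w21.png

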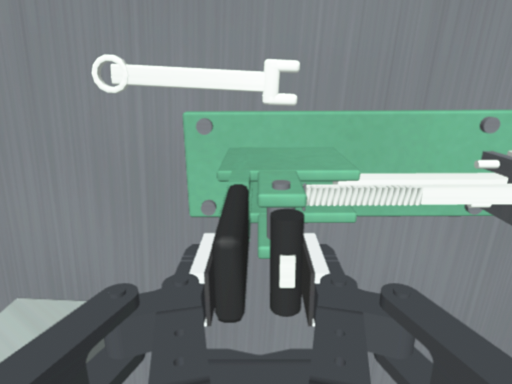

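View pics/w21_c.png

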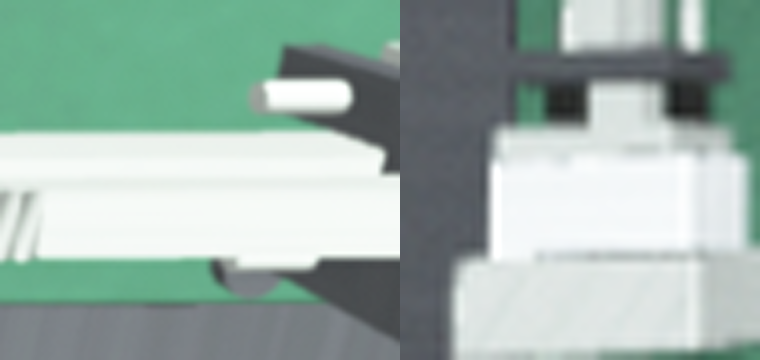

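```bash
for i in 1 2 3 4; do python3 look.py w22; done; python3 meas.py pics/t5.png pics/w22_t.png
python3 - <<'E'
from plant import robot
import cv2
im=robot.grab_frame('scene');cv2.imwrite('pics/sf.png',im[:,:,::-1])
E
```

```text
t 27.65 tcp [0.6766 0.1299 0.1744] F [ 2.9 -0.3  0.1] w 0.419
shift units [ 0.1  -0.08  0.12]
turn units [ 0.01  0.03 -0.02] joints [ 0.19  0.45  0.27  1.39  0.   -1.44]
centre clamp x -101.2 finger handle -119.0 roller front -83.4
t 27.75 tcp [0.6766 0.1299 0.1744] F [ 3.7 -0.2 -0.1] w 0.423
shift units [ 0.1  -0.08  0.12]
turn units [ 0.01  0.03 -0.02] joints [ 0.19  0.45  0.27  1.39  0.   -1.44]
centre clamp x -101.2 finger handle -119.2 roller front -83.2
t 27.85 tcp [0.6766 0.1299 0.1744] F [4.4 0.7 0.7] w 0.419
shift units [ 0.1  -0.08  0.12]
turn units [ 0.01  0.03 -0.02] joints [ 0.19  0.45  0.27  1.39  0.   -1.44]
centre clamp x -101.2 finger handle -119.1 roller front -83.4
t 27.95 tcp [0.6766 0.1299 0.1744] F [ 4.6 -0.2 -0. ] w 0.419
shift units [ 0.1  -0.08  0.12]
turn units [ 0.01  0.03 -0.02] joints [ 0.19  0.45  0.27  1.39  0.   -1.44]
centre clamp x -101.2 finger handle -119.0 roller front -83.4
pics/w22_t.png (2.75, 0.0, 0.9910286068916321)
```

View pics/sf.png

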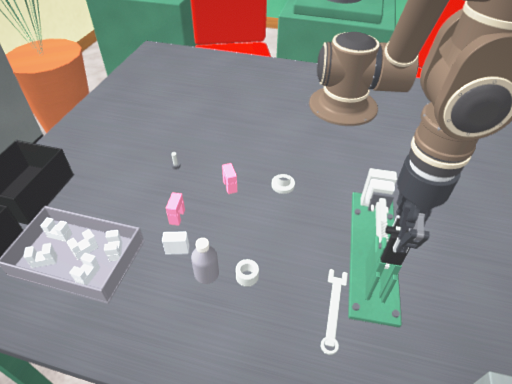

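Everything is stable, and the other pieces on the bench are where they were. I'm handing it in.

```bash
python3 -c "
from plant import robot
print(robot.finish_job())"
```

```text
the job is handed in; nothing more can be done
None
```

The yoke is hung on the guide bar and gripped against the stop, and I handed the job in at about 28 s with the trigger still held squeezed. No verdict was reported.

- **Hanging:** I picked the plain slotted yoke, leaving the pink pieces and the solid block alone. I set it astride the bar about 40 mm from the stop, opened the fingers and lifted clear. While feeling for the bar, one last small step down pushed to a brief 44 N at the wrist through the yoke. That is under the 120 N wrist limit and was not on the gripper's body, but it was firmer than a gentle touch.
- **Closing:** I closed the fingers over the handle and crossbar, made four full strokes of about 12 mm each, then a partial fifth stroke that I held.
- **Pad:** In the top camera the pad is pushed back 6.8 to 6.9 mm, good to about 1 mm. The trigger angle agrees with that, assuming about 2 mm of lost motion in the pawl. The yoke did not move against the stop during the last stroke.
- **Stability:** The opening, arm pose and jaw position were unchanged over the last 0.4 s, though the sideways force on the arm rose from about 1 to 4.6 N before levelling off. In the scene picture everything else on the bench looks where it was.

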